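Pack the motion sensors head to tail in the kit tray and clip them down

TASK

Pack all the hat-shaped motion sensors upright on the three marked places of the kit tray, as they stand, alternately up and down so that their brims interleave: first a full lower row with brim-down sensors on both end places and a crown-down one in the middle, then the rest on top of it, a brim-down one only in the middle (before its neighbours) and crown-down ones only on the ends. When all are packed, turn the hold-down clip so that its splined hub lines up with the post and its crossbar will lie along the row, and slide it fully home on the shoulder. Leave the other things on the desk where they are.

Things in the scene. Friction and masses are not known exactly. Their poses are not given: they have to be found in the camera images.
- tray: black lift-out tray, fixed to the table; outside 200 mm (its x, from -85 to +115 mm) by 180 mm (its y), walls 6 mm thick and 20 mm high, floor 6 mm thick. Origin: underside, below the middle of the row of three places; the row runs along its y axis, z is up
- stub_seat (a point): centre of the shoulder (40 mm collar) on the 26 mm round aluminium post in the tray, 78 mm above the table, 82 mm from the row middle along the tray +x. Above it stands a 22 mm high cross-shaped spline: four teeth along the tray x and y, 24 mm tip to tip, 8 mm wide; the last 4 mm are thinner (19 and 5 mm) as a lead-in
- clip: loose clip, 210 g, nearly all in the hub: upright steel hub 34 x 34 mm, 36 mm high, with a cross-shaped hole right through (slots 27 mm tip to tip, 11 mm wide, along its x and y); a black plastic arm 26 mm wide at the hub foot runs to its -x, to a crossbar 126 (y) x 20 mm centred 82 mm from the hub; both 5 mm thick. Origin: centre of hub underside, z up. Home, the underside is on the shoulder, the bar 4 mm above two layers
- clip_bar (a point): middle of the clip's crossbar, 82 mm from the hub's axis along the clip's -x
- row_left (a point): centre of the place at the end of the row on the tray's +y side, on the tray's floor (6 mm above the table), marked by a thin white circle 36 mm across; the places are 50 mm apart
- row_mid (a point): centre of the place at the middle of the row, on the tray's floor (6 mm above the table), marked by a thin white circle 36 mm across; the places are 50 mm apart
- row_right (a point): centre of the place at the end of the row on the tray's -y side, on the tray's floor (6 mm above the table), marked by a thin white circle 36 mm across; the places are 50 mm apart
- domeup1: hat-shaped white ceiling motion sensor, 34 mm high: round flange (brim) 60 mm across and 8 mm thick, round flat-topped crown 34 mm across and 26 mm high, about 90 g. This one stands brim down, crown up. Origin: centre of its underside (the brim's flat face); z up, towards the crown. May be absent
- domeup2: hat-shaped white ceiling motion sensor, 34 mm high: round flange (brim) 60 mm across and 8 mm thick, round flat-topped crown 34 mm across and 26 mm high, about 90 g. This one stands brim down, crown up. Origin: centre of its underside (the brim's flat face); z up, towards the crown. May be absent
- domeup3: hat-shaped white ceiling motion sensor, 34 mm high: round flange (brim) 60 mm across and 8 mm thick, round flat-topped crown 34 mm across and 26 mm high, about 90 g. This one stands brim down, crown up. Origin: centre of its underside (the brim's flat face); z up, towards the crown. May be absent
- domedown1: hat-shaped white ceiling motion sensor, 34 mm high: round flange (brim) 60 mm across and 8 mm thick, round flat-topped crown 34 mm across and 26 mm high, about 90 g. This one stands crown down, brim up. Origin: centre of its underside (the crown's flat face); z up, towards the brim. May be absent
- domedown2: hat-shaped white ceiling motion sensor, 34 mm high: round flange (brim) 60 mm across and 8 mm thick, round flat-topped crown 34 mm across and 26 mm high, about 90 g. This one stands crown down, brim up. Origin: centre of its underside (the crown's flat face); z up, towards the brim. May be absent
- domedown3: hat-shaped white ceiling motion sensor, 34 mm high: round flange (brim) 60 mm across and 8 mm thick, round flat-topped crown 34 mm across and 26 mm high, about 90 g. This one stands crown down, brim up. Origin: centre of its underside (the crown's flat face); z up, towards the brim. May be absent
- hub_box: bystander: white rounded box 75 x 75 x 24 mm; origin under its centre
- reader: bystander: blue device 65 x 100 x 34 mm; origin under its centre
- plug: bystander: white round plug 44 mm across, 38 mm high; origin under its centre
Things that resemble listed ones, but are neither listed nor needed, are in the scene too. Of the things like the clip, leave any that is purple or turquoise; of the rest the larger one is meant.

How it is judged:
By the outcome, as a careful person would: the job done as asked, in the order asked, and still so for the second after the job is handed in, with the robot touching nothing.
Of domeup1, domeup2, domeup3 only 2 to 3 are there at a start; the rules pass over those that are not, and their reading is None.
Of domedown1, domedown2, domedown3 only 2 to 3 are there at a start; the rules pass over those that are not, and their reading is None.
At some moment in a run one of clip may be knocked a few centimetres aside while the robot is not near it.
Once in a run the grip may slacken for a moment while it holds something.
It also fails if it takes over 210 s, if anything falls off the work surface, if the arm or the gripper's body presses on something with over 40 N, if the wrist force passes 120 N, or if a joint passes its speed limit or range.

ROBOT

A 6-joint arm with a two-finger parallel gripper is mounted at the origin on the work surface. World frame = base frame: x ahead of the robot, y to its left, z up, the work surface at z = 0. Lengths are in mm, angles in rad, forces in N, time in s.
With the tool pointing down it reaches from about 275 to 975 mm from the base axis. Payload 8.4 kg.
Tool frame: the origin (TCP) lies on the centre line of the jaws, within the pads' length; the fingertips stand 19 mm ahead of it and the grasp point (between the pads) is the TCP; y points along the fingers, x is the direction in which the jaws open and shut, and the axes are right-handed (so a half turn about y gives the same grasp; the last joint's range is limited). The gripper opens to 92 mm and grips with 3 to 60 N. Pads are 20 mm wide; open, the fingers measure 128 mm over their backs; the gripper's body (75 mm by 189 mm) begins 69 mm behind the grasp point.
Start: joints at [-1.202, 0.353, 1.633, -0, 1.155, -0.002], TCP at [226.474, -582.527, 233.583] pointing down, gripper open.
Joint ranges: [-2.63, 2.63], [-0.92, 2.1], [0.06, 2.66], [-1.3, 4.44], [0, 2.69], [-3.02, 3.02]. Speed limits (rad/s): [2.22, 2.22, 2.79, 3.14, 3.14, 3.14].

INTERFACE

Orientations are given as [roll, pitch, yaw] about the fixed x, y, z axes, in that order (R = Rz(yaw) Ry(pitch) Rx(roll)).
In Python, from plant import * gives the robot as it stands.
- The arm moves only by the tool play_rows, never from a script. Its argument "motion" is a list of rows, each an object with "translation": the shift along the world's x, y, z in mm, a list of three; "rotation": the turn, a rotation vector about the world's x, y, z in rad, a list of three; "fingers": the opening, from -1 (shut) to 1 (fully open). In form: [{"translation": [tx, ty, tz], "rotation": [wx, wy, wz], "fingers": fingers}, ...]. A call has 1 to 12 rows; each row is the pose to reach, as a shift and turn from the pose commanded when the call began; what a row does not reach only later rows make up. A row lasts 1/8 s, in which the tool goes at most 62.5 mm and 10.7 degrees, less where a joint would pass 70% of its speed; a pose out of reach is approached as far as the arm can. A call with a gripper value outside its range is refused whole. The fingers move at their own pace and stop on an object; "force" is the grip in N (left out, the last holds). Time passes only in rows, so rows that repeat a pose let the fingers close. It gives the time, the measured TCP pose, the force and the opening at its end, in the units of the state.
- state(): the state, without advancing time (a new reading comes with each control period).
- snapshot(name): name is "scene" or "top" or "wrist"; returns (picture, depth): 400x640x3 uint8, blue, green, red; 400x640 float32, mm along the optical axis (not along the pixel's ray), 0 where there is no reading.
- camera_params(name): a dict with "intrinsics" (3x3 intrinsics, pixels), "T" (4x4, takes a point from camera to world coordinates). Camera axes: x right, y down, z forward; pixel columns grow to the right and rows downward; lengths in mm; the calibration is good to about 2 mm. A picture is of the moment at which its call begins: read the wrist's pose just before it. camera_params takes no time and is no camera call; for the wrist camera it gives the pose at the moment of the call.
- job_done(): hands the job in, once; it reports no verdict.
The state is a dict: "clock": time; "joints": joint angles; "qd": joint speeds; "joint_efforts": joint torques, N m; "tcp_pos": TCP position; "ee_rot": TCP orientation; "wrist_force": force on the tool from outside, world axes, zero at the start; "torque": the same for the moment, N m; "grip_width": opening from 0.0 (shut) to 1.0 (fully open).
Only numpy, scipy, OpenCV 4.12 (cv2) and the standard library are available. Lean on these libraries where they do the work, as an engineer would, in place of code of your own. Each camera call takes 0.05 s, during which the arm holds its last target. There are 200 camera calls.

## Working session

There is one attempt and no reset: what is moved stays moved. The work goes in short steps, Python scripts to look and compute and a tool call to move; the robot and the scene stay as the last step left them, time stands still between calls to the robot, and variables do not carry over. Pictures are saved under pics/ and viewed, about 12 in all and at most 16, crops included, and the job is handed in when it is done.

Besides the shell and the picture viewer there is one more tool, called after "Emit:" by a JSON object that holds its "op" and its "data". play_rows: Moves the arm, as the interface text tells. Its arguments: {"type":"object","properties":{"motion":{"type":"array","items":{"type":"object","properties":{"translation":{"type":"array","items":{"type":"number"}},"rotation":{"type":"array","items":{"type":"number"}},"fingers":{"type":"number"}}}},"force":{"type":"number"}},"required":["motion"]}

```bash
ls; mkdir -p pics; cat > h.py <<'E'
from plant import *
import numpy as np, cv2
def grab(n):
    P=camera_params(n); im,d=snapshot(n); np.savez(f'{n}.npz',im=im,d=d,K=P['intrinsics'],T=P['T']); return im,d
def load(n):
    z=np.load(f'{n}.npz'); return z['im'],z['d'],z['K'],z['T']
def cloud(n):
    im,d,K,T=load(n); v,u=np.mgrid[:d.shape[0],:d.shape[1]]
    p=np.stack([(u-K[0,2])/K[0,0]*d,(v-K[1,2])/K[1,1]*d,d],-1)
    w=p@T[:3,:3].T+T[:3,3]; w[d==0]=np.nan; return im,w
E
python3 - <<'E'
from h import *
for n in('top','scene'):
    im,d=grab(n); cv2.imwrite(f'pics/{n}1.png',cv2.resize(im,(800,500)))
    print(n,camera_params(n))
print(state())
E
```

```text
pics
top {'intrinsics': array([[391.91734406,   0.        , 322.52087035],
       [  0.        , 391.91734406, 199.50725078],
       [  0.        ,   0.        ,   1.        ]]), 'T': array([[ 2.82461938e-02, -9.90873422e-01,  1.31802937e-01,
         3.22635379e+02],
       [-9.99379940e-01, -3.07662426e-02, -1.71223240e-02,
         3.09089203e+01],
       [ 2.10211369e-02, -1.31237571e-01, -9.91128050e-01,
         1.18617837e+03],
       [ 0.00000000e+00,  0.00000000e+00,  0.00000000e+00,
         1.00000000e+00]])}
scene {'intrinsics': array([[361.95266352,   0.        , 319.71122574],
       [  0.        , 361.95266352, 200.72712856],
       [  0.        ,   0.        ,   1.        ]]), 'T': array([[ 6.24270785e-01,  6.53551950e-01, -4.27967097e-01,
         9.54040391e+02],
       [ 7.81029642e-01, -5.33847021e-01,  3.24037121e-01,
        -3.56065837e+02],
       [-1.66938678e-02, -5.36541896e-01, -8.43708545e-01,
         1.06478081e+03],
       [ 0.00000000e+00,  0.00000000e+00,  0.00000000e+00,
         1.00000000e+00]])}
{'clock': 0.1, 'joints': array([-1.20238480e+00,  3.53559436e-01,  1.63405118e+00,  2.82435010e-05,
        1.15520429e+00, -2.39102280e-03]), 'qd': array([ 3.93565924e-05,  3.41283265e-04, -1.11555718e-03,  1.47370210e-03,
        4.83506670e-04,  2.06796765e-04]), 'joint_efforts': array([ 8.33836475e-04, -5.94902158e+01, -3.34928942e+01,  6.99563208e-02,
        1.83259207e-02, -1.72213578e-05]), 'tcp_pos': array([ 226.33948695, -582.12622928,  232.95457581]), 'ee_rot': array([-1.57076758e+00,  1.22219100e-03, -1.20000518e+00]), 'wrist_force': array([-0.35659402, -0.20018796, -0.20743647]), 'torque': array([ 0.01425922, -0.00464043, -0.02566991]), 'grip_width': 0.9990403284356565}
```

View pics/top1.png

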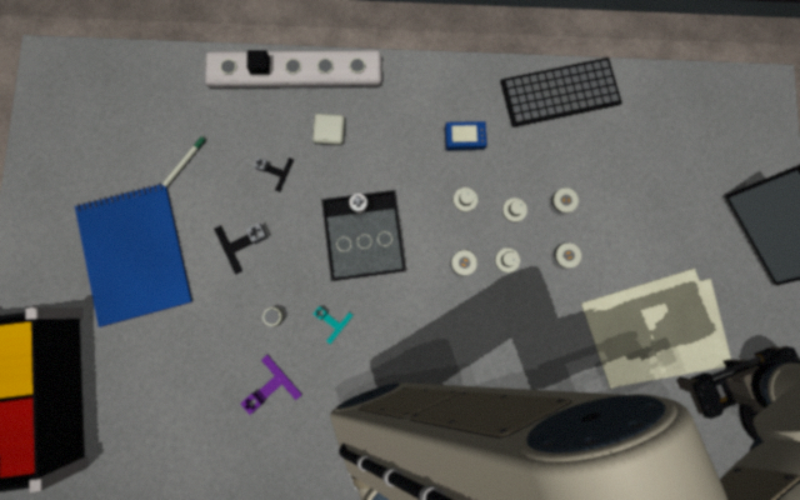

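View pics/scene1.png

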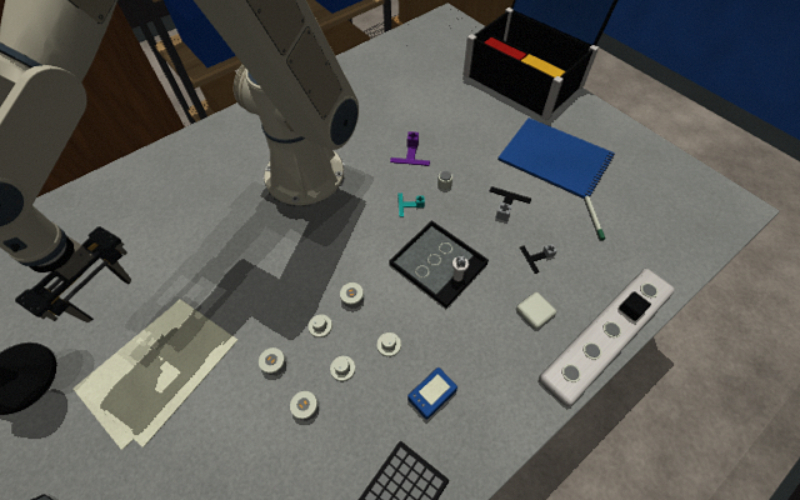

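```bash
python3 - <<'E'
from h import *
im,w=cloud('top')
T=load('top')[3]
for nm,(u,v) in dict(d1=(466,199),d2=(515,209),d3=(566,200),d4=(463,263),d5=(509,260),d6=(568,255)).items():
    u=int(u*.8);v=int(v*.8)
    p=w[v-18:v+19,u-18:u+19].reshape(-1,3); 
    # restrict
    z=p[:,2]
    hi=p[(z>24)]; lo=p[(z>4)]
    f=lambda q:(np.round([(q[:,0].min()+q[:,0].max())/2,(q[:,1].min()+q[:,1].max())/2],1),np.round(np.ptp(q[:,:2],axis=0)),len(q))
    print(nm,'hi',f(hi),np.round(np.median(hi[:,2]),1),'lo',f(lo),'table',np.nanmedian(z[z<4]))
def pt(u,v): 
    u*=.8;v*=.8
    return np.round(w[int(round(v)),int(round(u))],1)
for n,u,v in [('L',344,244),('M',364,241),('R',385,239),('post',358,203),('hub',258,232),('bar',229,250),('smallhub',262,165)]: print(n,pt(u,v))
im2=cv2.resize(im[120:240,150:350],(800,480),interpolation=cv2.INTER_CUBIC); 
im3=cv2.resize(im[140:230,345:480],(800,533),interpolation=cv2.INTER_CUBIC)
cv2.imwrite('pics/c1.png',im2);cv2.imwrite('pics/c2.png',im3)
E
```

```text
d1 hi (array([ 610., -138.]), array([33., 31.]), 103) 33.1 lo (array([ 611.6, -135.3]), array([116., 106.]), 307) table -0.5873311309160272
d2 hi (array([ 586.9, -261.1]), array([31., 33.]), 102) 32.9 lo (array([ 591., -266.]), array([115., 106.]), 312) table -0.6435420392283504
d3 hi (array([ 609.1, -379.3]), array([57., 60.]), 302) 33.4 lo (array([ 613.6, -387.7]), array([101., 114.]), 330) table -0.6549884712892435
d4 hi (array([ 450.8, -134.2]), array([57., 60.]), 318) 33.6 lo (array([ 452.7, -131.5]), array([109., 105.]), 340) table -0.49175137200836616
d5 hi (array([ 461.4, -243.1]), array([30., 33.]), 104) 33.2 lo (array([ 461.9, -246.1]), array([112., 101.]), 326) table -0.6272522951107931
d6 hi (array([ 476. , -383.9]), array([57., 59.]), 315) 33.4 lo (array([ 477.5, -390.5]), array([112., 107.]), 337) table -0.6083130274120094
L [488.8 155.1   6.4]
M [496.8 107.    4. ]
R [503.9  55.4   8.6]
post [571.2 118.5  98.1]
hub [511.  366.9  -0.7]
bar [465.4 432.    3. ]
smallhub [681.8 366.5  -2.8]
```

View pics/c1.png

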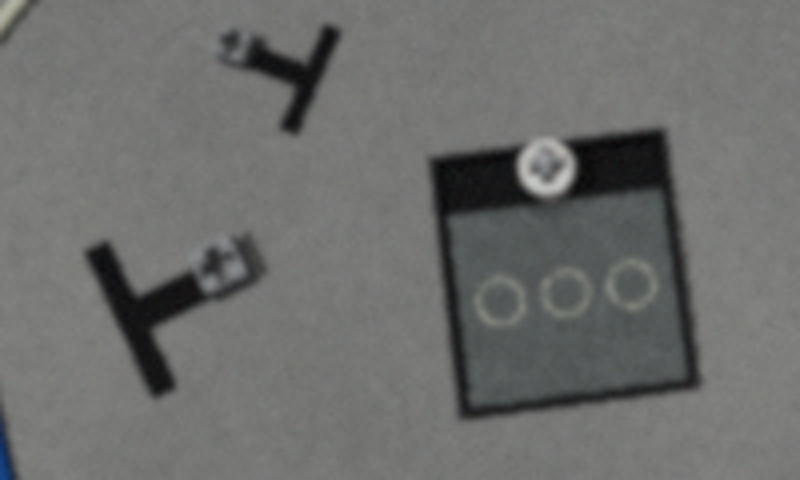

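View pics/c2.png

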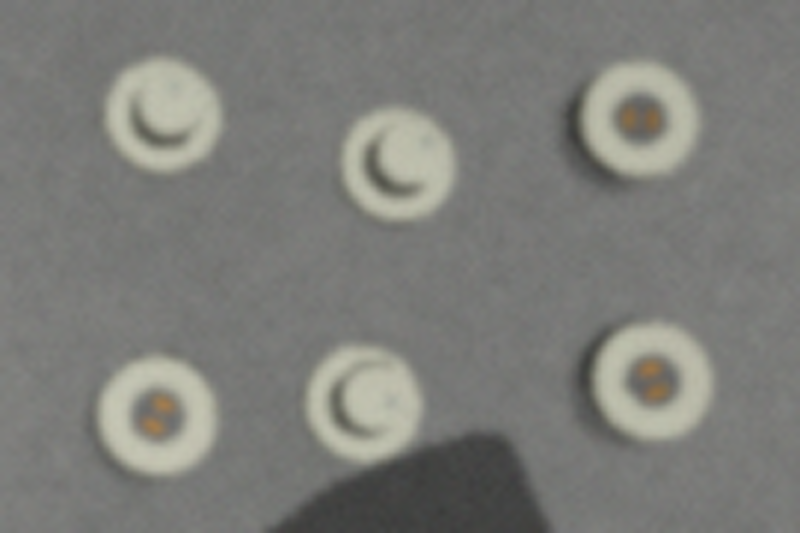

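```bash
cat >> h.py <<'E'
from scipy.spatial.transform import Rotation as Ro
def tool():
    s=state(); M=np.eye(4); M[:3,:3]=Ro.from_euler('xyz',s['ee_rot']).as_matrix(); M[:3,3]=s['tcp_pos']; return M
def circ(x,y):
    A=np.c_[2*x,2*y,np.ones(len(x))]; c=np.linalg.lstsq(A,x*x+y*y,rcond=None)[0]
    return c[:2],np.sqrt(c[2]+c[0]**2+c[1]**2)
E
python3 - <<'E'
from h import *
P=camera_params('wrist'); print(P['intrinsics'],np.round(np.linalg.inv(tool())@P['T'],4))
# refine: ring/tray from top cam, domes from brim/crown rims
im,w=cloud('top')
z=w[...,2]
m=((z>14)&(z<32)).astype(np.uint8)
x0,x1,y0,y1=230,345,140,235
sub=np.zeros_like(m); sub[y0:y1,x0:x1]=m[y0:y1,x0:x1]
n,l,st,c=cv2.connectedComponentsWithStats(sub)
k=1+np.argmax(st[1:,4]); p=w[l==k]; 
r=cv2.minAreaRect(p[:,:2].astype(np.float32)); print('tray rect',r,np.median(p[:,2]))
E
```

```text
[[351.16349648   0.         322.79599542]
 [  0.         351.16349648 198.42689136]
 [  0.           0.           1.        ]] [[ 1.000000e+00 -1.000000e-04  3.000000e-04 -5.284000e-01]
 [-3.000000e-04 -2.412000e-01  9.705000e-01 -1.513001e+02]
 [-1.000000e-04 -9.705000e-01 -2.412000e-01  6.691180e+01]
 [ 0.000000e+00  0.000000e+00  0.000000e+00  1.000000e+00]]
tray rect ((511.8651428222656, 109.28093719482422), (200.48556518554688, 180.21421813964844), 9.336798667907715) 19.448342755006365
```

Emit:
{"op": "play_rows", "data": {"motion": [{"translation":[50,60,30],"rotation":[0,0,0.15],"fingers":1},{"translation":[100,120,50],"rotation":[0,0,0.3],"fingers":1},{"translation":[140,160,60],"rotation":[0,0,0.48],"fingers":1},{"translation":[190,200,70],"rotation":[0,0,0.66],"fingers":1},{"translation":[230,240,80],"rotation":[0,0,0.84],"fingers":1},{"translation":[270,280,90],"rotation":[0,0,1.02],"fingers":1},{"translation":[300,310,100],"rotation":[0,0,1.2],"fingers":1},{"translation":[310,320,100],"rotation":[0,0,1.35],"fingers":1},{"translation":[310,320,100],"rotation":[0,0,1.35],"fingers":1},{"translation":[310,320,100],"rotation":[0,0,1.35],"fingers":1},{"translation":[310,320,100],"rotation":[0,0,1.35],"fingers":1}]}}

```text
clock: 1.48
tcp_pos: [535.5, -263.5, 333.3]
ee_rot: [-1.571, 0.001, 0.147]
wrist_force: [-0.5, -0.1, -0.6]
grip_width: 1.0
```

```bash
python3 - <<'E'
from h import *
print(tool().round(2))
im,d=grab('wrist'); cv2.imwrite('pics/w1.png',cv2.resize(im,(800,500)))
im,w=cloud('wrist')
z=w[...,2]
m=((z>4)&(z<45)).astype(np.uint8)
n,l,st,c=cv2.connectedComponentsWithStats(m)
for k in range(1,n):
    if st[k,4]<600: continue
    mk=l==k
    p=w[mk]; hi=(mk&(z>22)).astype(np.uint8)
    r=lambda q: cv2.minEnclosingCircle(q.astype(np.float32).reshape(-1,1,2))
    def fit(msk,zz):
        cs=max(cv2.findContours(msk,cv2.RETR_EXTERNAL,cv2.CHAIN_APPROX_NONE)[0],key=cv2.contourArea)[:,0]
        K,T=load('wrist')[2:]
        ray=np.c_[(cs[:,0]-K[0,2])/K[0,0],(cs[:,1]-K[1,2])/K[1,1],np.ones(len(cs))]@T[:3,:3].T
        q=T[:3,3]+ray*((zz-T[2,3])/ray[:,2])[:,None]
        return circ(q[:,0],q[:,1])
    print(st[k],np.round(np.median(p[:,2]),1),'top',fit(hi,33.5), 'brim8',fit(mk.astype(np.uint8),8), np.median(w[hi>0][:,2]))
E
```

```text
[[ 9.9000e-01 -0.0000e+00 -1.5000e-01  5.3551e+02]
 [ 1.5000e-01  0.0000e+00  9.9000e-01 -2.6348e+02]
 [-0.0000e+00 -1.0000e+00  0.0000e+00  3.3335e+02]
 [ 0.0000e+00  0.0000e+00  0.0000e+00  1.0000e+00]]
[ 244   22   50   54 2105] 34.3 top (array([ 449.77410686, -134.67021784]), np.float64(29.434226340428115)) brim8 (array([ 445.50435205, -131.17044501]), np.float64(31.097904992292214)) 34.3224633379366
[ 483   46   78   88 5197] 34.0 top (array([ 765.11326729, -135.76185375]), np.float64(47.25389459563835)) brim8 (array([ 774.9601375 , -133.01494887]), np.float64(52.142804572641246)) 34.12779919750918
[ 371   51   47   49 1783] 9.1 top (array([ 608.80484995, -139.37445842]), np.float64(16.794249998385443)) brim8 (array([ 609.28008099, -138.99770166]), np.float64(29.290980846088118)) 34.06775167736174
[ 250  118   44   44 1553] 9.1 top (array([ 462.3525698 , -243.19323597]), np.float64(16.55884096621428)) brim8 (array([ 461.97430727, -243.48373382]), np.float64(29.136397812569896)) 34.28562122549843
[ 340  145   43   43 1476] 9.1 top (array([ 586.95867793, -260.89553471]), np.float64(16.75160307596865)) brim8 (array([ 587.24192564, -261.32811124]), np.float64(29.129000709244345)) 34.160861924613755Traceback (most recent call last):
  File "<stdin>", line 19, in <module>
  File "<stdin>", line 14, in fit
ValueError: max() iterable argument is empty
```

View pics/w1.png

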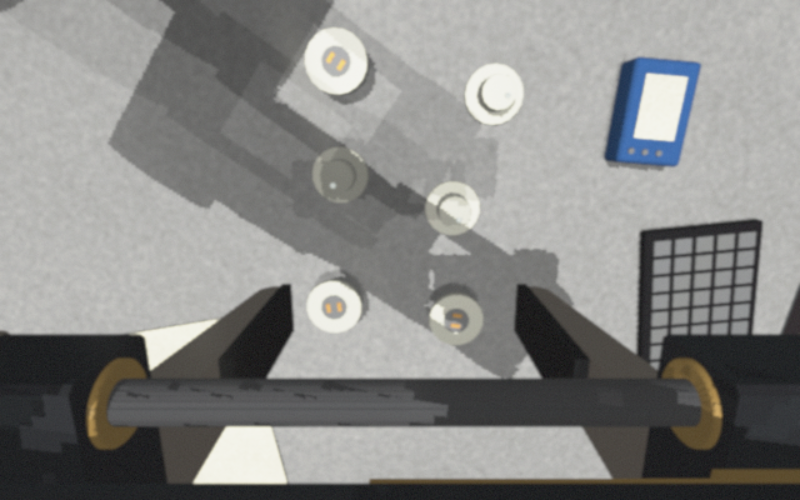

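Emit:
{"op": "play_rows", "data": {"motion": [{"translation":[40,60,-50],"rotation":[0,0,0.016],"fingers":1},{"translation":[73,123,-110],"rotation":[0,0,0.016],"fingers":1},{"translation":[73,123,-170],"rotation":[0,0,0.016],"fingers":1},{"translation":[73,123,-220],"rotation":[0,0,0.016],"fingers":0.4},{"translation":[73,123,-220],"rotation":[0,0,0.016],"fingers":0.4},{"translation":[73,123,-220],"rotation":[0,0,0.016],"fingers":0.4},{"translation":[73,123,-220],"rotation":[0,0,0.016],"fingers":0.4}]}}

```text
clock: 2.4
tcp_pos: [610.1, -140.4, 115.0]
ee_rot: [-1.572, -0.002, 0.165]
wrist_force: [0.4, -1.6, 1.1]
grip_width: 0.699
```

```bash
python3 - <<'E'
from h import *
print(state()['tcp_pos'],state()['ee_rot'],state()['qd'])
im,d=grab('wrist'); cv2.imwrite('pics/w2.png',im)
print(state()['tcp_pos'],state()['ee_rot'])
E
```

```text
[ 610.14471925 -140.42000007  114.98695576] [-1.5715492  -0.00159814  0.1648606 ] [-0.00017147 -0.01845257 -0.00824927  0.00076032 -0.00115215 -0.0018901 ]
[ 610.42217766 -140.45551239  115.45485037] [-1.57188216 -0.00247685  0.16489215]
```

View pics/w2.png

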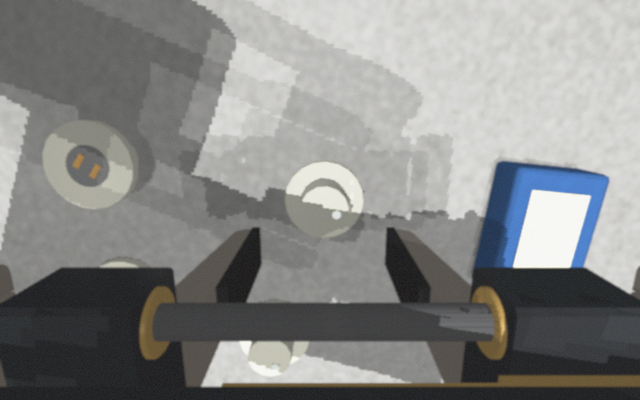

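```bash
cat >> h.py <<'E'
def plane(cs,zz,n):
    K,T=load(n)[2:]; cs=np.asarray(cs,float)
    ray=np.c_[(cs[:,0]-K[0,2])/K[0,0],(cs[:,1]-K[1,2])/K[1,1],np.ones(len(cs))]@T[:3,:3].T
    return T[:3,3]+ray*((zz-T[2,3])/ray[:,2])[:,None]
def domes(n,z0=0.,zmax=45,amin=300):
    """list: centre, r of topmost disc"""
    im,w=cloud(n); z=w[...,2]; out=[]
    m=((z>z0+22)&(z<z0+zmax)).astype(np.uint8)
    k,l,st,c=cv2.connectedComponentsWithStats(m)
    for i in range(1,k):
        if st[i,4]<amin: continue
        cs=max(cv2.findContours((l==i).astype(np.uint8),cv2.RETR_EXTERNAL,cv2.CHAIN_APPROX_NONE)[0],key=cv2.contourArea)[:,0]
        if cs[:,1].max()>395 or cs[:,0].min()<2 or cs[:,0].max()>637: continue
        zz=np.median(w[l==i][:,2]); q=plane(cs,zz,n); c0,r=circ(q[:,0],q[:,1])
        print(n,c0.round(1),'r',r.round(1),'z',zz.round(1),'px',st[i,:4])
E
python3 -c "
from h import *
domes('wrist');domes('top',amin=60)"
```

```text
wrist [ 451.7 -133.4] r 30.4 z 34.4 px [ 42 120  96  89]
wrist [ 762.1 -120.7] r 40.2 z 34.3 px [485 164 124 104]
wrist [ 609.7 -137.3] r 16.9 z 34.2 px [300 183  49  50]
wrist [ 588.6 -260.3] r 16.7 z 34.3 px [248 341  45  35]
top [933.  296.7] r 143.1 z 29.4 px [164  40 141  29]
top [773.5 205. ] r 34.7 z 24.2 px [251  91  24  24]
top [ 766. -134.] r 46.4 z 33.4 px [356  97  34  22]
top [ 609.2 -378.4] r 29.0 z 33.4 px [442 151  21  19]
top [ 547.8 -879.5] r 86.2 z 33.6 px [583 151  52  77]
top [ 608.8 -137.7] r 16.4 z 32.8 px [368 152  11  12]
top [ 586.6 -259.8] r 16.5 z 32.8 px [407 161  13  11]
top [505.2 361.6] r 19.6 z 34.3 px [197 179  16  15]
top [ 475.  -382.9] r 28.8 z 33.4 px [445 194  20  20]
top [ 449.9 -133.7] r 28.8 z 33.6 px [361 200  21  20]
top [ 461.6 -242.1] r 16.1 z 33.2 px [402 202  12  11]
top [174.6 496.9] r 275.9 z 33.3 px [ 53 246  14 132]
top [310.5 309.2] r 21.3 z 39.3 px [210 246  16  15]
top [114.2 346.3] r 19.8 z 34.7 px [192 314  18  18]
```

Emit:
{"op": "play_rows", "data": {"motion": [{"translation":[-0.5,1.5,-45],"rotation":[0,0,0],"fingers":0.4},{"translation":[-0.5,1.5,-75],"rotation":[0,0,0],"fingers":0.2},{"translation":[-0.5,1.5,-83],"rotation":[0,0,0],"fingers":0.0},{"translation":[-0.5,1.5,-83],"rotation":[0,0,0],"fingers":-0.6},{"translation":[-0.5,1.5,-83],"rotation":[0,0,0],"fingers":-0.6},{"translation":[-0.5,1.5,-83],"rotation":[0,0,0],"fingers":-0.6},{"translation":[-0.5,1.5,-83],"rotation":[0,0,0],"fingers":-0.6},{"translation":[-0.5,1.5,-40],"rotation":[0,0,0],"fingers":-0.6},{"translation":[-0.5,1.5,20],"rotation":[0,0,0],"fingers":-0.6},{"translation":[-0.5,1.5,20],"rotation":[0,0,0],"fingers":-0.6},{"translation":[-0.5,1.5,20],"rotation":[0,0,0],"fingers":-0.6}], "force": 30}}

```text
clock: 3.82
tcp_pos: [608.6, -137.9, 133.5]
ee_rot: [-1.571, 0.0, 0.166]
wrist_force: [0.5, 0.4, -1.8]
grip_width: 0.361
```

```bash
python3 - <<'E'
from h import *
print(state()['tcp_pos'],state()['grip_width'])
im,d=grab('wrist'); cv2.imwrite('pics/w3.png',im)
im,w=cloud('wrist'); Ti=np.linalg.inv(tool())
t=w@Ti[:3,:3].T+Ti[:3,3]
for v in range(150,290,8): print(v,t[v,323].round(1),t[v,290].round(1))
E
```

```text
[ 608.57575083 -137.90562578  133.46015577] 0.36116413430046884
150 [  0.3 133.   36.9] [-26.3 132.1  37. ]
158 [  0.3 130.9  30.7] [-26.5 133.   30.5]
166 [  0.3 133.5  23.8] [-26.7 132.9  23.9]
174 [  0.3 132.6  17.4] [-26.7 131.2  17.6]
182 [  0.3 132.3  10.7] [-26.9 132.   10.8]
190 [ 0.1 23.1 28.4] [-27.  131.6   4.1]
198 [ 0.1 22.8 24.2] [-16.9  23.6  24. ]
206 [ 0.1 23.2 19.9] [-17.   23.6  19.8]
214 [ 0.1 19.9 16.5] [-17.   22.9  15.6]
222 [ 0.1  7.4 16.2] [-17.1  23.3  11.2]
230 [ 0.1 -2.7 15.8] [-17.2  23.4   6.7]
238 [ 0.1 -2.3 11.8] [-16.8  17.4   4.5]
246 [ 0.1 -3.1  8.2] [-15.   -1.    7.4]
254 [ 0.1 -3.3  4.4] [-14.9  -3.1   4.4]
262 [ 0.1 -3.3  0.5] [-15.   -3.3   0.5]
270 [ 0.1 -1.8 -4.2] [-15.1  -3.3  -3.4]
278 [ 0.1 -2.8 -7.7] [-17.8  22.2 -20.3]
286 [  0.1  -2.6 -11.9] [-29.  131.6 -83.2]
```

View pics/w3.png

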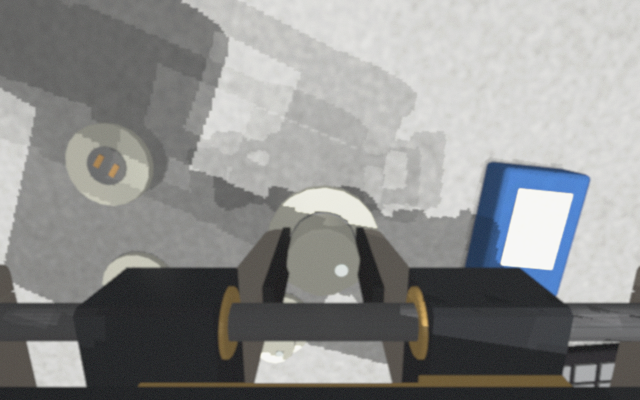

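Emit:
{"op": "play_rows", "data": {"motion": [{"translation":[-20,20,50],"rotation":[0,0,0],"fingers":-0.6},{"translation":[-60,70,90],"rotation":[0,0,0],"fingers":-0.6},{"translation":[-99,110,116.4],"rotation":[0,0,0],"fingers":-0.6},{"translation":[-99,138,116.4],"rotation":[0,0,0],"fingers":-0.6},{"translation":[-99,138,116.4],"rotation":[0,0,0],"fingers":-0.6},{"translation":[-99,138,116.4],"rotation":[0,0,0],"fingers":-0.6},{"translation":[-99,138,116.4],"rotation":[0,0,0],"fingers":-0.6}]}}

```text
clock: 4.75
tcp_pos: [509.9, -0.8, 248.9]
ee_rot: [-1.571, 0.002, 0.165]
wrist_force: [0.1, -0.3, -1.2]
grip_width: 0.359
```

```bash
python3 - <<'E'
from h import *
print(state()['tcp_pos'],state()['ee_rot'],state()['grip_width'])
im,d=grab('wrist'); cv2.imwrite('pics/w4.png',cv2.resize(im[:220,120:520],(800,440)))
print(tool()[:3,3])
im,w=cloud('wrist');z=w[...,2]
m=((z>14)&(z<32)).astype(np.uint8)
n,l,st,c=cv2.connectedComponentsWithStats(m)
for k in range(1,n):
  if st[k,4]>500:
    p=w[l==k]; print(st[k],cv2.minAreaRect(p[:,:2].astype(np.float32)),np.median(p[:,2]))
m=((z>93)&(z<105)).astype(np.uint8); p=w[m>0]; print('spline',len(p),np.median(p,axis=0) if len(p) else '')
m=((z>70)&(z<85)).astype(np.uint8); p=w[m>0]; print('collar',len(p),np.median(p,axis=0), (p.min(0)+p.max(0))/2 if len(p) else '')
E
```

```text
[509.90933284  -0.8293551  248.93122318] [-1.57071406  0.00182372  0.16519836] 0.3585591110026915
[509.94883231  -0.84514861 249.11465793]
[ 242    0  198  159 2690] ((513.28759765625, 97.05585479736328), (200.59690856933594, 155.52268981933594), 9.411747932434082) 20.133824343928097
[ 572    0   68   62 3446] ((771.6141967773438, 193.40237426757812), (51.69056701660156, 71.07376098632812), 88.55929565429688) 23.489729176181612
spline 561 [576.30035286 119.49001712  98.76708344]
collar 1221 [572.08498866 116.00463791  78.13008193] [577.52765294 119.87036679  77.52611149]
```

View pics/w4.png

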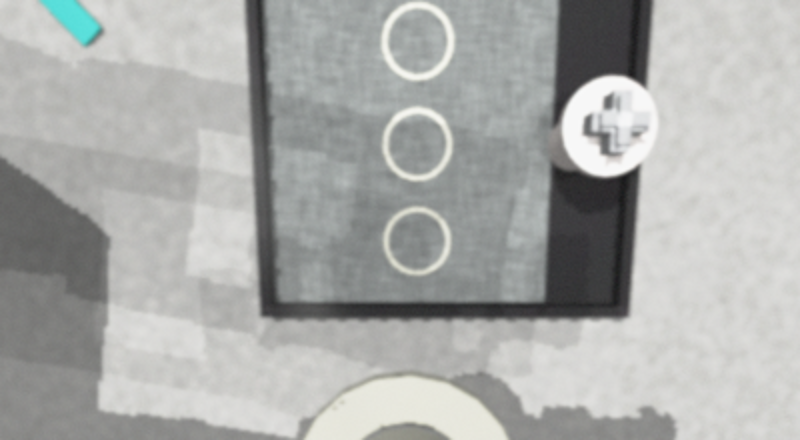

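```bash
python3 - <<'E'
from h import *
q=plane([[329,20.5],[328.75,72],[328.75,120.5]],6,'wrist'); print(q)
im,w=cloud('wrist')
g=im.min(2).astype(float)
for c in q:
    dd=np.hypot(w[...,0]-c[0],w[...,1]-c[1]); mk=(dd>13)&(dd<23)&(abs(w[...,2]-6)<5)
    th=np.percentile(g[mk],75); P=np.argwhere(mk&(g>max(th,np.median(g[mk])+40)))[:,::-1]
    r=plane(P,6,'wrist'); print(circ(r[:,0],r[:,1]),len(P))
print(np.diff(q,axis=0))
K=load('wrist')[2:]
# spline top centre by contour
E
```

```text
[[489.07534149 156.10167348   6.        ]
 [497.24978192 106.72425795   6.        ]
 [505.71822495  57.15120589   6.        ]]
(array([488.44692589, 156.23363272]), np.float64(16.97912534208925)) 269
(array([496.73894885, 106.82067441]), np.float64(17.007442955668672)) 256
(array([504.90396706,  57.30550136]), np.float64(16.983119426718083)) 200
[[  8.17444043 -49.37741553   0.        ]
 [  8.46844303 -49.57305206   0.        ]]
```

Emit:
{"op": "play_rows", "data": {"motion": [{"translation":[-4.8,58.8,-30],"rotation":[0,0,0],"fingers":-0.6},{"translation":[-4.8,58.8,-90],"rotation":[0,0,0],"fingers":-0.6},{"translation":[-4.8,58.8,-150],"rotation":[0,0,0],"fingers":-0.6},{"translation":[-4.8,58.8,-190],"rotation":[0,0,0],"fingers":-0.6},{"translation":[-4.8,58.8,-203],"rotation":[0,0,0],"fingers":-0.6},{"translation":[-4.8,58.8,-207],"rotation":[0,0,0],"fingers":-0.6},{"translation":[-4.8,58.8,-207],"rotation":[0,0,0],"fingers":-0.6},{"translation":[-4.8,58.8,-207],"rotation":[0,0,0],"fingers":-0.6}]}}

```text
clock: 5.8
tcp_pos: [506.3, 58.8, 44.4]
ee_rot: [-1.571, -0.003, 0.166]
wrist_force: [0.0, -0.8, -1.4]
grip_width: 0.362
```

Emit:
{"op": "play_rows", "data": {"motion": [{"translation":[0,-0.6,-4],"rotation":[0,0,0],"fingers":-0.6},{"translation":[0,-0.6,-6],"rotation":[0,0,0],"fingers":-0.6},{"translation":[0,-0.6,-6],"rotation":[0,0,0],"fingers":-0.6},{"translation":[0,-0.6,-6],"rotation":[0,0,0],"fingers":-0.1},{"translation":[0,-0.6,-6],"rotation":[0,0,0],"fingers":0.0},{"translation":[0,-0.6,-6],"rotation":[0,0,0],"fingers":0.0},{"translation":[0,-0.6,30],"rotation":[0,0,0],"fingers":0.1},{"translation":[0,-30,90],"rotation":[0,0,0],"fingers":0.3},{"translation":[0,-58.8,130],"rotation":[0,0,0],"fingers":0.3},{"translation":[0,-58.8,130],"rotation":[0,0,0],"fingers":0.3},{"translation":[0,-58.8,130],"rotation":[0,0,0],"fingers":0.3}]}}

```text
clock: 7.18
tcp_pos: [504.7, 0.1, 172.3]
ee_rot: [-1.57, 0.001, 0.165]
wrist_force: [0.3, 0.4, 0.0]
grip_width: 0.647
```

```bash
cat >> h.py <<'E'
def rings(n='wrist',cs=((488.8,156.2),(497,106.8),(505.2,57.3)),zz=6):
    im,w=cloud(n); g=im.min(2).astype(float)
    for c in cs:
        dd=np.hypot(w[...,0]-c[0],w[...,1]-c[1]); mk=(dd>13)&(dd<23)&(abs(w[...,2]-6)<4)
        if mk.sum()<80: continue
        P=np.argwhere(mk&(g>np.median(g[mk])+40))[:,::-1]
        if len(P)<60: continue
        r=plane(P,6,n); print('ring',circ(r[:,0],r[:,1]),len(P))
E
python3 - <<'E'
from h import *
grab('wrist'); print(tool()[:3,3]); rings(); domes('wrist',6)
E
```

```text
[5.04269012e+02 3.51941700e-01 1.71745284e+02]
ring (array([488.54069451, 156.118438  ]), np.float64(16.876815306203397)) 235
ring (array([496.76424707, 106.92158908]), np.float64(17.036314342528737)) 418
wrist [504.6  57.9] r 16.3 z 40.3 px [315 104  42  43]
wrist [ 454.5 -153.8] r 12.2 z 34.4 px [225 341  41  10]
```

Emit:
{"op": "play_rows", "data": {"motion": [{"translation":[20,-60,0],"rotation":[0,0,0],"fingers":0.3},{"translation":[40,-120,0],"rotation":[0,0,0],"fingers":0.3},{"translation":[60,-180,0],"rotation":[0,0,0],"fingers":0.3},{"translation":[75,-235,-20],"rotation":[0,0,0],"fingers":0.3},{"translation":[81.9,-260.6,-70],"rotation":[0,0,0],"fingers":0.3},{"translation":[81.9,-260.6,-100],"rotation":[0,0,0],"fingers":0.3},{"translation":[81.9,-260.6,-135],"rotation":[0,0,0],"fingers":0.2},{"translation":[81.9,-260.6,-142.4],"rotation":[0,0,0],"fingers":0.0},{"translation":[81.9,-260.6,-142.4],"rotation":[0,0,0],"fingers":0.0},{"translation":[81.9,-260.6,-142.4],"rotation":[0,0,0],"fingers":-0.6},{"translation":[81.9,-260.6,-142.4],"rotation":[0,0,0],"fingers":-0.6},{"translation":[81.9,-260.6,-142.4],"rotation":[0,0,0],"fingers":-0.6}]}}

```text
clock: 8.72
tcp_pos: [587.1, -260.6, 30.8]
ee_rot: [-1.571, -0.0, 0.166]
wrist_force: [-0.1, 0.9, -0.5]
grip_width: 0.36
```

Emit:
{"op": "play_rows", "data": {"motion": [{"translation":[0,0,0],"rotation":[0,0,0],"fingers":-0.6},{"translation":[0,0,60],"rotation":[0,0,0],"fingers":-0.6},{"translation":[-10,50,120],"rotation":[0,0,0],"fingers":-0.6},{"translation":[-30,110,180],"rotation":[0,0,0],"fingers":-0.6},{"translation":[-50,170,219.4],"rotation":[0,0,0],"fingers":-0.6},{"translation":[-77,230,219.4],"rotation":[0,0,0],"fingers":-0.6},{"translation":[-77,260.6,219.4],"rotation":[0,0,0],"fingers":-0.6},{"translation":[-77,260.6,219.4],"rotation":[0,0,0],"fingers":-0.6},{"translation":[-77,260.6,219.4],"rotation":[0,0,0],"fingers":-0.6}]}}

```text
clock: 9.85
tcp_pos: [510.1, 0.5, 250.3]
ee_rot: [-1.571, -0.001, 0.168]
wrist_force: [-0.2, -0.4, -0.6]
grip_width: 0.36
```

```bash
cat >> h.py <<'E'
def held(crown=True,yrange=(-12,12)):
    """front-edge profile of held thing in tool frame"""
    im,w=cloud('wrist'); Ti=np.linalg.inv(load('wrist')[3]@np.linalg.inv(REL)); t=w@Ti[:3,:3].T+Ti[:3,3]
    return im,t
REL=np.array([[1,-1e-4,3e-4,-.53],[-3e-4,-.2412,.9705,-151.3],[-1e-4,-.9705,-.2412,66.91],[0,0,0,1]])
def crown(zr=(-10,2)):
    im,t=held(); m=(t[...,1]>zr[0])&(t[...,1]<zr[1])&(abs(t[...,0])<13)&(abs(t[...,2])<40)
    top=np.median(t[m][:,1]); P=np.argwhere(m)[:,::-1]
    # front edge: min row per column
    e=[];
    for u in np.unique(P[:,0]):
        v=P[P[:,0]==u][:,1].min(); e.append(t[v,u])
    e=np.array(e); R=17
    zc=e[:,2]-np.sqrt(R*R-np.minimum(abs(e[:,0]),16)**2)
    print('crown top y',top.round(1),'zc',np.median(zc).round(2),zc.std().round(2),len(e))
E
python3 - <<'E'
from h import *
grab('wrist'); print(tool()[:3,3],state()['grip_width']); rings(); domes('wrist',6); crown()
E
```

```text
[ 5.10270345e+02 -4.17137919e-01  2.49936451e+02] 0.36240001056987375
ring (array([488.42027303, 156.1632631 ]), np.float64(17.001010774256)) 312
ring (array([496.68097106, 106.81716572]), np.float64(17.04663870434211)) 240
wrist [504.5  57.9] r 16.3 z 40.2 px [311 105  34  34]
crown top y -3.6 zc -2.47 0.43 58
```

```bash
python3 - <<'E'
from h import *
im,t=held()
for v in list(range(186,240,4)): print(v,t[v,323].round(1))
# brim ring front edge
m=(t[...,1]>18)&(t[...,1]<26)&(abs(t[...,0])<40)&(abs(t[...,2])<45)
P=np.argwhere(m)[:,::-1]; e=np.array([t[P[P[:,0]==u][:,1].min(),u] for u in np.unique(P[:,0]) if abs(t[P[P[:,0]==u][:,1].min(),u][0])<25]); print(circ(e[:,0],e[:,2]), np.median(e[:,2]-np.sqrt(900-e[:,0]**2)))
E
```

```text
186 [-2.000e-01  2.494e+02 -1.770e+01]
190 [-0.4 26.7 27.2]
194 [-0.4 22.9 25.9]
198 [-0.4 23.2 23.8]
202 [-0.4 22.8 21.8]
206 [-0.4 22.4 19.7]
210 [-0.4 22.7 17.5]
214 [-0.4 22.  15.6]
218 [-0.4 18.7 14.5]
222 [-0.4 12.1 14.5]
226 [-0.4  4.4 15. ]
230 [-0.4 -0.6 14.7]
234 [-0.4 -2.8 13.6]
238 [-0.4 -3.8 12.1]
(array([-0.67113009, -2.00695452]), np.float64(29.528825331728797)) -2.474490732756802
```

Emit:
{"op": "play_rows", "data": {"motion": [{"translation":[-10,60,-20],"rotation":[0,0,0],"fingers":-0.6},{"translation":[-18,120,-40],"rotation":[0,0,0],"fingers":-0.6},{"translation":[-21.6,158,-90],"rotation":[0,0,0],"fingers":-0.6},{"translation":[-21.6,158,-150],"rotation":[0,0,0],"fingers":-0.6},{"translation":[-21.6,158,-190],"rotation":[0,0,0],"fingers":-0.6},{"translation":[-21.6,158,-205],"rotation":[0,0,0],"fingers":-0.6},{"translation":[-21.6,158,-213],"rotation":[0,0,0],"fingers":-0.6},{"translation":[-21.6,158,-213],"rotation":[0,0,0],"fingers":-0.6},{"translation":[-21.6,158,-213],"rotation":[0,0,0],"fingers":-0.6}]}}

```text
clock: 11.02
tcp_pos: [489.6, 158.0, 38.1]
ee_rot: [-1.57, -0.002, 0.165]
wrist_force: [0.3, -0.5, -0.5]
grip_width: 0.362
```

Emit:
{"op": "play_rows", "data": {"motion": [{"translation":[0,0,0],"rotation":[0,0,0],"fingers":-0.1},{"translation":[0,0,0],"rotation":[0,0,0],"fingers":0.0},{"translation":[0,0,0],"rotation":[0,0,0],"fingers":0.0},{"translation":[0,0,30],"rotation":[0,0,0],"fingers":0.0},{"translation":[0,-30,90],"rotation":[0,0,0],"fingers":0.3},{"translation":[10,-90,145],"rotation":[0,0,0],"fingers":1},{"translation":[15,-140,163],"rotation":[0,0,0],"fingers":1},{"translation":[15,-158,163],"rotation":[0,0,0],"fingers":1},{"translation":[15,-158,163],"rotation":[0,0,0],"fingers":1},{"translation":[15,-158,163],"rotation":[0,0,0],"fingers":1}]}}

```text
clock: 12.28
tcp_pos: [503.1, 0.5, 199.6]
ee_rot: [-1.57, 0.001, 0.166]
wrist_force: [0.7, -0.3, 0.4]
grip_width: 0.999
```

```bash
python3 - <<'E'
from h import *
grab('wrist'); print(tool()[:3,3],state()['grip_width']); rings(); domes('wrist',6)
E
```

```text
[503.05197219   0.8133428  199.45084642] 0.9996370898977669
ring (array([496.75902465, 106.82404758]), np.float64(17.0218330554851)) 331
wrist [489.9 148.8] r 12.8 z 40.0 px [318   0  42  24]
wrist [504.5  58. ] r 16.3 z 40.2 px [317 105  39  40]
wrist [ 448.2 -120.3] r 21.1 z 34.3 px [220 278  59  25]
```

Emit:
{"op": "play_rows", "data": {"motion": [{"translation":[-20,-60,0],"rotation":[0,0,0],"fingers":1},{"translation":[-45,-115,-40],"rotation":[0,0,0],"fingers":1},{"translation":[-53.1,-134,-100],"rotation":[0,0,0],"fingers":1},{"translation":[-53.1,-134,-140],"rotation":[0,0,0],"fingers":1},{"translation":[-53.1,-134,-166],"rotation":[0,0,0],"fingers":1},{"translation":[-53.1,-134,-166],"rotation":[0,0,0],"fingers":0.8},{"translation":[-53.1,-134,-166],"rotation":[0,0,0],"fingers":0.1},{"translation":[-53.1,-134,-166],"rotation":[0,0,0],"fingers":0.0},{"translation":[-53.1,-134,-166],"rotation":[0,0,0],"fingers":0.0},{"translation":[-53.1,-134,-166],"rotation":[0,0,0],"fingers":0.0},{"translation":[-53.1,-134,-166],"rotation":[0,0,0],"fingers":0.0}]}}

```text
clock: 13.7
tcp_pos: [451.3, -134.1, 35.1]
ee_rot: [-1.571, -0.002, 0.166]
wrist_force: [0.0, 2.4, 6.8]
grip_width: 0.639
```

Emit:
{"op": "play_rows", "data": {"motion": [{"translation":[0,0,40],"rotation":[0,0,0],"fingers":0},{"translation":[0,10,100],"rotation":[0,0,0],"fingers":0},{"translation":[20,50,160],"rotation":[0,0,0],"fingers":0},{"translation":[40,90,220],"rotation":[0,0,0],"fingers":0},{"translation":[60,124,246],"rotation":[0,0,0],"fingers":0},{"translation":[60,124,246],"rotation":[0,0,0],"fingers":0},{"translation":[60,124,246],"rotation":[0,0,0],"fingers":0},{"translation":[60,124,246],"rotation":[0,0,0],"fingers":0}]}}

```text
clock: 14.7
tcp_pos: [508.9, -10.9, 278.5]
ee_rot: [-1.571, 0.003, 0.165]
wrist_force: [1.3, -0.3, -2.0]
grip_width: 0.64
```

```bash
cat >> h.py <<'E'
def brim():
    im,t=held(); m=(t[...,1]>-6)&(t[...,1]<6)&(abs(t[...,0])<29)&(abs(t[...,2])<40)
    P=np.argwhere(m)[:,::-1]; e=np.array([t[P[P[:,0]==u][:,1].min(),u] for u in np.unique(P[:,0])]); e=e[abs(e[:,0])<22]
    print('brim',circ(e[:,0],e[:,2]),'zc',np.median(e[:,2]-np.sqrt(900-e[:,0]**2)).round(2),'topy',np.median(t[m][:,1]).round(1),len(e))
E
python3 - <<'E'
from h import *
im,d=grab('wrist'); print(tool()[:3,3],state()['grip_width']); rings(); domes('wrist',6); brim(); cv2.imwrite('pics/w5.png',im)
E
```

```text
[509.06359089 -10.9216961  278.51451198] 0.644179544366892
ring (array([496.64140382, 106.75887674]), np.float64(16.990513123105018)) 210
wrist [489.5 152.6] r 15.5 z 40.0 px [316   0  33  30]
wrist [504.5  57.9] r 16.2 z 40.2 px [315  95  32  32]
brim (array([-0.64068177, -0.36492723]), np.float64(29.422136782717274)) zc -1.0 topy 0.7 96
```

View pics/w5.png

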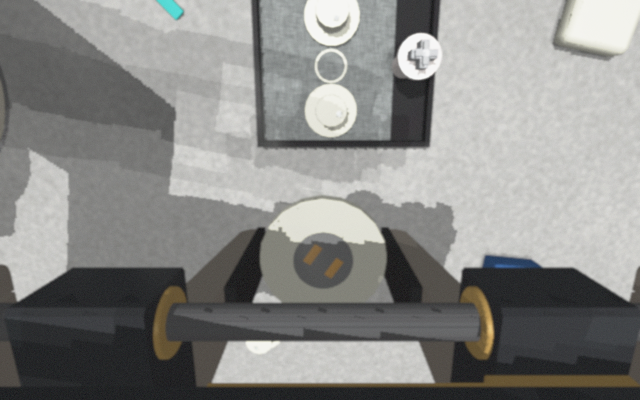

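```bash
sed -i 's/q=plane(cs,zz,n); c0/cs=cs[(cs[:,1]>1)]; q=plane(cs,zz,n); c0/' h.py; python3 - <<'E'
from h import *
domes('wrist',6)
im,t=held(); print([t[v,323].round(1).tolist() for v in range(186,240,4)])
E
```

```text
wrist [489.2 154.2] r 16.5 z 40.0 px [316   0  33  30]
wrist [504.5  57.9] r 16.2 z 40.2 px [315  95  32  32]
[[-0.1, 278.6, -23.9], [-0.1, 278.8, -29.1], [-0.1, 278.4, -34.2], [-0.4, 1.6, 29.1], [-0.4, 2.4, 27.1], [-0.4, 0.5, 25.7], [-0.4, 1.1, 23.7], [-0.4, 1.4, 21.7], [-0.4, 1.5, 19.8], [-0.4, 2.0, 17.7], [-0.4, 0.7, 16.2], [-0.4, 0.6, 14.3], [-0.4, 0.3, 12.5], [-0.4, 0.2, 10.6]]
```

Emit:
{"op": "play_rows", "data": {"motion": [{"translation":[-5,50,0],"rotation":[0,0,0],"fingers":0},{"translation":[-5,50,0],"rotation":[0,0,0],"fingers":0},{"translation":[-5,50,0],"rotation":[0,0,0],"fingers":0},{"translation":[-5,50,0],"rotation":[0,0,0],"fingers":0}]}}

```text
clock: 15.25
tcp_pos: [505.3, 38.9, 279.6]
ee_rot: [-1.571, 0.001, 0.165]
wrist_force: [0.5, 0.3, -1.3]
grip_width: 0.641
```

```bash
python3 - <<'E'
from h import *
im,d=grab('wrist'); print(tool()[:3,3],state()['grip_width']); rings(); domes('wrist',6); brim()
im,d=grab('top'); domes('top',6,amin=50)
E
```

```text
[505.33295996  38.99003132 279.75976165] 0.6411867419328622
ring (array([496.80934079, 106.68386623]), np.float64(16.99493651382015)) 142
wrist [488.8 155.8] r 16.5 z 40.2 px [311  44  32  36]
wrist [504.3  58.3] r 16.4 z 40.2 px [311 141  30  31]
wrist [ 461.9 -240.2] r 17.1 z 34.2 px [244 360  26  23]
brim (array([-0.63690738, -0.49185032]), np.float64(29.52936580012805)) zc -1.02 topy 0.7 96
top [944.9 295.2] r 144.0 z 30.4 px [164  40 140  27]
top [ 768.1 -135.6] r 44.6 z 33.6 px [356  97  34  21]
top [ 609.1 -378.5] r 28.7 z 33.6 px [443 151  20  19]
top [ 541.2 -861.4] r 77.3 z 39.7 px [586 150  51  77]
top [505.6 362.4] r 18.9 z 35.3 px [197 179  15  15]
top [ 475.  -383.2] r 28.6 z 33.5 px [445 194  20  20]
top [ 461.6 -242.8] r 15.7 z 33.2 px [402 202  12  11]
top [171.5 508.5] r 264.5 z 39.5 px [ 52 246  14 134]
top [310.6 309.9] r 20.8 z 39.8 px [210 246  16  15]
top [113.8 347.1] r 19.3 z 34.8 px [192 314  17  18]
top [ 117.  -877.9] r 13.6 z 38.8 px [622 328  13  11]
```

Emit:
{"op": "play_rows", "data": {"motion": [{"translation":[-8.8,50,-40],"rotation":[0,0,0],"fingers":0},{"translation":[-8.8,67.8,-100],"rotation":[0,0,0],"fingers":0},{"translation":[-8.8,67.8,-150],"rotation":[0,0,0],"fingers":0},{"translation":[-8.8,67.8,-190],"rotation":[0,0,0],"fingers":0},{"translation":[-8.8,67.8,-215],"rotation":[0,0,0],"fingers":0},{"translation":[-8.8,67.8,-225],"rotation":[0,0,0],"fingers":0},{"translation":[-8.8,67.8,-232],"rotation":[0,0,0],"fingers":0},{"translation":[-8.8,67.8,-236],"rotation":[0,0,0],"fingers":0},{"translation":[-8.8,67.8,-236],"rotation":[0,0,0],"fingers":0},{"translation":[-8.8,67.8,-236],"rotation":[0,0,0],"fingers":0}]}}

```text
clock: 16.6
tcp_pos: [497.0, 107.9, 44.6]
ee_rot: [-1.571, -0.001, 0.166]
wrist_force: [-0.3, 0.8, -0.5]
grip_width: 0.643
```

Emit:
{"op": "play_rows", "data": {"motion": [{"translation":[0,0,-2],"rotation":[0,0,0],"fingers":0},{"translation":[0,0,-3.3],"rotation":[0,0,0],"fingers":0},{"translation":[0,0,-3.3],"rotation":[0,0,0],"fingers":0},{"translation":[0,0,-3.3],"rotation":[0,0,0],"fingers":0.5},{"translation":[0,0,-3.3],"rotation":[0,0,0],"fingers":0.5},{"translation":[0,0,-3.3],"rotation":[0,0,0],"fingers":0.5},{"translation":[0,0,30],"rotation":[0,0,0],"fingers":0.5},{"translation":[0,-10,90],"rotation":[0,0,0],"fingers":0.5},{"translation":[5,-68,146],"rotation":[0,0,0],"fingers":0.3},{"translation":[5,-68,206],"rotation":[0,0,0],"fingers":0.3},{"translation":[5,-68,206],"rotation":[0,0,0],"fingers":0.3},{"translation":[5,-68,206],"rotation":[0,0,0],"fingers":0.3}]}}

```text
clock: 18.1
tcp_pos: [501.7, 39.8, 250.2]
ee_rot: [-1.571, -0.001, 0.166]
wrist_force: [-0.3, 0.7, 0.5]
grip_width: 0.655
```

```bash
python3 - <<'E'
from h import *
im,d=grab('wrist'); print(tool()[:3,3],state()['grip_width']); domes('wrist',6); 
cv2.imwrite('pics/w6.png',cv2.resize(im[:300,170:480],(800,774))[:600])
im,w=cloud('wrist')
for c in((488.8,156),(496.7,107),(504.6,58)):
    m=np.hypot(w[...,0]-c[0],w[...,1]-c[1])<14; print(w[m][:,2].mean(),w[m][:,2].std())
E
```

```text
[500.98488742  39.93070761 248.99285943] 0.6487629796288761
wrist [488.9 155.8] r 16.6 z 40.2 px [313  40  35  39]
wrist [495.7 107.6] r 29.2 z 40.4 px [299  80  60  62]
wrist [504.3  58.3] r 16.4 z 40.3 px [313 144  33  34]
40.23148394999086 0.8037072765553455
40.84045105453706 0.7742031072788433
319.00538031546864 81.10960790418581
```

View pics/w6.png

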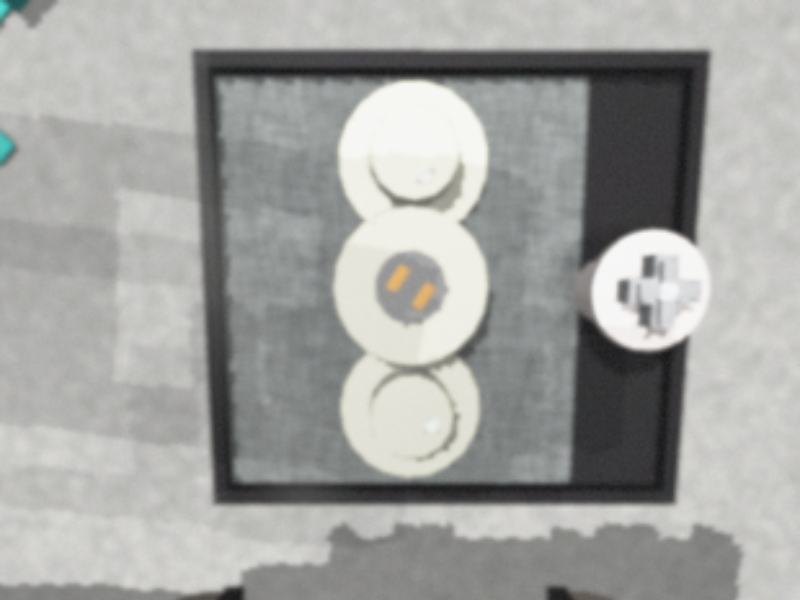

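Emit:
{"op": "play_rows", "data": {"motion": [{"translation":[-10,-60,-20],"rotation":[0,0,0],"fingers":0.3},{"translation":[-20,-120,-40],"rotation":[0,0,0],"fingers":0.3},{"translation":[-30,-180,-60],"rotation":[0,0,0],"fingers":0.3},{"translation":[-35,-240,-80],"rotation":[0,0,0],"fingers":0.3},{"translation":[-39.8,-283.4,-120],"rotation":[0,0,0],"fingers":0.3},{"translation":[-39.8,-283.4,-175],"rotation":[0,0,0],"fingers":0.2},{"translation":[-39.8,-283.4,-210],"rotation":[0,0,0],"fingers":0.2},{"translation":[-39.8,-283.4,-219.4],"rotation":[0,0,0],"fingers":0.0},{"translation":[-39.8,-283.4,-219.4],"rotation":[0,0,0],"fingers":-0.6},{"translation":[-39.8,-283.4,-219.4],"rotation":[0,0,0],"fingers":-0.6},{"translation":[-39.8,-283.4,-219.4],"rotation":[0,0,0],"fingers":-0.6},{"translation":[-39.8,-283.4,-219.4],"rotation":[0,0,0],"fingers":-0.6}]}}

```text
clock: 19.65
tcp_pos: [461.9, -243.6, 30.9]
ee_rot: [-1.571, -0.0, 0.166]
wrist_force: [-0.2, 0.1, -0.9]
grip_width: 0.362
```

Emit:
{"op": "play_rows", "data": {"motion": [{"translation":[0,0,30],"rotation":[0,0,0],"fingers":-0.6},{"translation":[5,20,90],"rotation":[0,0,0],"fingers":-0.6},{"translation":[10,80,140],"rotation":[0,0,0],"fingers":-0.6},{"translation":[20,140,190],"rotation":[0,0,0],"fingers":-0.6},{"translation":[30,200,249.4],"rotation":[0,0,0],"fingers":-0.6},{"translation":[40,260,249.4],"rotation":[0,0,0],"fingers":-0.6},{"translation":[43.2,283.6,249.4],"rotation":[0,0,0],"fingers":-0.6},{"translation":[43.2,283.6,249.4],"rotation":[0,0,0],"fingers":-0.6},{"translation":[43.2,283.6,249.4],"rotation":[0,0,0],"fingers":-0.6}]}}

```text
clock: 20.78
tcp_pos: [504.6, 40.0, 279.8]
ee_rot: [-1.571, 0.0, 0.168]
wrist_force: [-0.2, -0.6, -1.2]
grip_width: 0.362
```

```bash
python3 - <<'E'
from h import *
im,d=grab('wrist'); print(tool()[:3,3],state()['grip_width']); domes('wrist',6);crown()
im,t=held()
for v in list(range(218,234,4)): print(v,t[v,323].round(1))
E
```

```text
[504.45331323  39.27268828 279.54109885] 0.3595645181372581
wrist [488.8 155.8] r 16.4 z 40.2 px [312  46  31  35]
wrist [495.7 107.6] r 29.2 z 40.3 px [299  82  55  57]
wrist [504.3  58.3] r 16.4 z 40.2 px [311 142  31  31]
crown top y -4.0 zc -1.94 0.46 59
218 [-0.4 16.4 15.2]
222 [-0.4  9.4 15.3]
226 [-0.4  2.9 15.5]
230 [-0.4 -2.4 15.4]
```

Emit:
{"op": "play_rows", "data": {"motion": [{"translation":[-8.7,50,-40],"rotation":[0,0,0],"fingers":-0.6},{"translation":[-8.7,68.6,-100],"rotation":[0,0,0],"fingers":-0.6},{"translation":[-8.7,68.6,-150],"rotation":[0,0,0],"fingers":-0.6},{"translation":[-8.7,68.6,-190],"rotation":[0,0,0],"fingers":-0.6},{"translation":[-8.7,68.6,-203],"rotation":[0,0,0],"fingers":-0.6},{"translation":[-8.7,68.6,-208],"rotation":[0,0,0],"fingers":-0.6},{"translation":[-8.7,68.6,-208],"rotation":[0,0,0],"fingers":-0.6},{"translation":[-8.7,68.6,-208],"rotation":[0,0,0],"fingers":-0.6}]}}

```text
clock: 21.82
tcp_pos: [497.2, 108.6, 73.3]
ee_rot: [-1.571, -0.002, 0.166]
wrist_force: [-0.1, -0.4, -0.5]
grip_width: 0.356
```

Emit:
{"op": "play_rows", "data": {"motion": [{"translation":[0,0,-1],"rotation":[0,0,0],"fingers":-0.6},{"translation":[0,0,-1],"rotation":[0,0,0],"fingers":-0.1},{"translation":[0,0,-1],"rotation":[0,0,0],"fingers":0.0},{"translation":[0,0,-1],"rotation":[0,0,0],"fingers":0.0},{"translation":[0,0,30],"rotation":[0,0,0],"fingers":0.0},{"translation":[0,-10,90],"rotation":[0,0,0],"fingers":0.3},{"translation":[8.7,-68,148],"rotation":[0,0,0],"fingers":1},{"translation":[8.7,-68.6,208],"rotation":[0,0,0],"fingers":1},{"translation":[8.7,-68.6,208],"rotation":[0,0,0],"fingers":1},{"translation":[8.7,-68.6,208],"rotation":[0,0,0],"fingers":1}]}}

```text
clock: 23.08
tcp_pos: [505.2, 39.9, 280.3]
ee_rot: [-1.571, -0.001, 0.166]
wrist_force: [-0.8, -0.7, -0.2]
grip_width: 0.993
```

```bash
python3 - <<'E'
from h import *
im,d=grab('wrist'); print(tool()[:3,3],state()['grip_width']); domes('wrist',6,30);domes('wrist',40,amin=200)
E
```

```text
[504.42873216  40.11752157 279.00985065] 1.0031281205482099
wrist [576.6 119.8] r 20.0 z 78.1 px [388  91  42  42]
wrist [496.  107.5] r 16.2 z 74.2 px [309  93  34  36]
```

Emit:
{"op": "play_rows", "data": {"motion": [{"translation":[-5,-60,-10],"rotation":[0,0,0],"fingers":1},{"translation":[-10,-120,-20],"rotation":[0,0,0],"fingers":1},{"translation":[-15,-180,-30],"rotation":[0,0,0],"fingers":1},{"translation":[-20,-240,-40],"rotation":[0,0,0],"fingers":1},{"translation":[-25,-300,-60],"rotation":[0,0,0],"fingers":1},{"translation":[-28,-360,-80],"rotation":[0,0,0],"fingers":1},{"translation":[-29.6,-410,-110],"rotation":[0,0,0],"fingers":1},{"translation":[-29.6,-424,-165],"rotation":[0,0,0],"fingers":1},{"translation":[-29.6,-424,-165],"rotation":[0,0,0],"fingers":1},{"translation":[-29.6,-424,-165],"rotation":[0,0,0],"fingers":1}]}}

```text
clock: 24.38
tcp_pos: [475.4, -382.9, 114.9]
ee_rot: [-1.569, 0.001, 0.167]
wrist_force: [-0.1, -0.8, 0.1]
grip_width: 1.0
```

```bash
python3 - <<'E'
from h import *
im,d=grab('wrist'); print(tool()[:3,3],state()['grip_width']); domes('wrist',0)
E
```

```text
[ 476.08681388 -383.28498142  115.99960467] 1.0042005529647238
wrist [ 474.8 -383.2] r 29.5 z 34.4 px [280 170  87  85]
wrist [ 608.  -378.3] r 30.1 z 34.2 px [467 196  90  82]
```

Emit:
{"op": "play_rows", "data": {"motion": [{"translation":[0,0,-45],"rotation":[0,0,0],"fingers":1},{"translation":[0,0,-75],"rotation":[0,0,0],"fingers":1},{"translation":[0,0,-81],"rotation":[0,0,0],"fingers":0.8},{"translation":[0,0,-81],"rotation":[0,0,0],"fingers":0.1},{"translation":[0,0,-81],"rotation":[0,0,0],"fingers":0},{"translation":[0,0,-81],"rotation":[0,0,0],"fingers":0},{"translation":[0,0,-81],"rotation":[0,0,0],"fingers":0},{"translation":[0,0,-81],"rotation":[0,0,0],"fingers":0},{"translation":[0,0,-40],"rotation":[0,0,0],"fingers":0},{"translation":[0,20,20],"rotation":[0,0,0],"fingers":0},{"translation":[5,60,70],"rotation":[0,0,0],"fingers":0},{"translation":[10,120,120],"rotation":[0,0,0],"fingers":0}]}}

```text
clock: 25.92
tcp_pos: [484.6, -277.5, 226.0]
ee_rot: [-1.572, -0.002, 0.165]
wrist_force: [1.7, -0.6, -1.1]
grip_width: 0.64
```

Emit:
{"op": "play_rows", "data": {"motion": [{"translation":[5,60,20],"rotation":[0,0,0],"fingers":0},{"translation":[10,120,45],"rotation":[0,0,0],"fingers":0},{"translation":[15,180,45],"rotation":[0,0,0],"fingers":0},{"translation":[19.6,240,45],"rotation":[0,0,0],"fingers":0},{"translation":[19.6,294,45],"rotation":[0,0,0],"fingers":0},{"translation":[19.6,294,45],"rotation":[0,0,0],"fingers":0},{"translation":[19.6,294,45],"rotation":[0,0,0],"fingers":0},{"translation":[19.6,294,45],"rotation":[0,0,0],"fingers":0}]}}

```text
clock: 26.92
tcp_pos: [503.8, 15.0, 268.4]
ee_rot: [-1.571, -0.0, 0.165]
wrist_force: [0.1, -0.0, -0.4]
grip_width: 0.641
```

```bash
python3 - <<'E'
from h import *
im,d=grab('wrist'); print(tool()[:3,3],state()['grip_width']); domes('wrist',6,30);domes('wrist',40,amin=200); brim()
im,t=held(); m=(abs(t[...,0])<29)&(abs(t[...,2])<30)&(abs(t[...,1])<10); A=np.c_[t[m][:,0],t[m][:,2],np.ones(m.sum())]; print(np.linalg.lstsq(A,t[m][:,1],rcond=None)[0])
E
```

```text
[503.82569217  14.86708048 268.38008787] 0.6432216164830563
wrist [576.5 119.6] r 20.1 z 78.2 px [397  62  45  46]
wrist [496.  107.4] r 16.4 z 74.2 px [314  65  36  38]
brim (array([-0.64867671, -0.13347738]), np.float64(30.00992866415477)) zc -0.1 topy 1.2 95
[-0.00982236  0.0147652   1.17542402]
```

```bash
cat >> h.py <<'E'
REL[:3,3]=[-.95,-150.67,66.93]
def ttcp(): 
    M=camera_params('wrist')['T']@np.linalg.inv(REL); return M[:3,3].round(2)
E
python3 - <<'E'
from h import *
print(ttcp(),tool()[:3,3]); grab('wrist'); print(ttcp(),tool()[:3,3]); brim()
E
```

```text
[504.07  15.75 268.99] [503.82569217  14.86708048 268.38008787]
[504.07  15.81 268.96] [503.82154183  14.92784    268.32626565]
brim (array([-1.0670865 ,  0.06147686]), np.float64(29.850446620862677)) zc -0.14 topy 1.9 95
```

Emit:
{"op": "play_rows", "data": {"motion": [{"translation":[0,0,0],"rotation":[0,0,0],"fingers":0}]}}

```text
clock: 27.15
tcp_pos: [503.8, 15.3, 268.3]
ee_rot: [-1.571, 0.0, 0.165]
wrist_force: [-0.6, 0.2, -0.9]
grip_width: 0.643
```

```bash
python3 - <<'E'
from h import *
print(ttcp(),tool()[:3,3]); grab('wrist'); print(ttcp(),tool()[:3,3])
E
```

```text
[504.08  16.16 268.91] [503.83188438  15.29725142 268.29480007]
[504.07  16.33 268.9 ] [503.80870146  15.4684091  268.26350998]
```

Emit:
{"op": "play_rows", "data": {"motion": [{"translation":[1.2,42.9,-40],"rotation":[0,0,0],"fingers":0},{"translation":[1.2,42.9,-100],"rotation":[0,0,0],"fingers":0},{"translation":[1.2,42.9,-150],"rotation":[0,0,0],"fingers":0},{"translation":[1.2,42.9,-175],"rotation":[0,0,0],"fingers":0},{"translation":[1.2,42.9,-185],"rotation":[0,0,0],"fingers":0},{"translation":[1.2,42.9,-188],"rotation":[0,0,0],"fingers":0},{"translation":[1.2,42.9,-188],"rotation":[0,0,0],"fingers":0},{"translation":[1.2,42.9,-188],"rotation":[0,0,0],"fingers":0}]}}

```text
clock: 28.2
tcp_pos: [505.8, 59.1, 81.4]
ee_rot: [-1.571, -0.002, 0.166]
wrist_force: [0.3, 0.2, -1.2]
grip_width: 0.639
```

Emit:
{"op": "play_rows", "data": {"motion": [{"translation":[-0.8,-0.9,-3],"rotation":[0,0,0],"fingers":0},{"translation":[-0.8,-0.9,-5.5],"rotation":[0,0,0],"fingers":0},{"translation":[-0.8,-0.9,-5.5],"rotation":[0,0,0],"fingers":0},{"translation":[-0.8,-0.9,-5.5],"rotation":[0,0,0],"fingers":0}]}}

```text
clock: 28.7
tcp_pos: [504.3, 58.2, 75.5]
ee_rot: [-1.571, -0.0, 0.166]
wrist_force: [-2.3, -0.7, 11.3]
grip_width: 0.641
```

Seated (11 N contact). Release and look.

Emit:
{"op": "play_rows", "data": {"motion": [{"translation":[0,0,0.5],"rotation":[0,0,0],"fingers":0.4},{"translation":[0,0,0.5],"rotation":[0,0,0],"fingers":0.5},{"translation":[0,0,0.5],"rotation":[0,0,0],"fingers":0.5},{"translation":[0,0,40],"rotation":[0,0,0],"fingers":0.5},{"translation":[0,-10,100],"rotation":[0,0,0],"fingers":1},{"translation":[0,-30,160],"rotation":[0,0,0],"fingers":1},{"translation":[0,-40,200],"rotation":[0,0,0],"fingers":1},{"translation":[0,-40,200],"rotation":[0,0,0],"fingers":1},{"translation":[0,-40,200],"rotation":[0,0,0],"fingers":1}]}}

```text
clock: 29.82
tcp_pos: [503.7, 18.2, 274.0]
ee_rot: [-1.571, 0.001, 0.166]
wrist_force: [0.1, -0.7, -0.3]
grip_width: 0.998
```

```bash
python3 - <<'E'
from h import *
im,d=grab('wrist'); print(tool()[:3,3],state()['grip_width']); domes('wrist',40,amin=200); domes('wrist',6,28,amin=100)
E
```

```text
[503.36677611  18.28436666 273.40692955] 0.9990574291939428
wrist [576.6 119.7] r 20.1 z 78.2 px [396  67  44  44]
wrist [496.  107.4] r 16.3 z 74.2 px [314  70  35  37]
wrist [503.1  58.8] r 29.2 z 74.3 px [300 109  61  61]
```

Emit:
{"op": "play_rows", "data": {"motion": [{"translation":[15,-55,0],"rotation":[0,0,0],"fingers":1},{"translation":[30,-110,-10],"rotation":[0,0,0],"fingers":1},{"translation":[45,-165,-20],"rotation":[0,0,0],"fingers":1},{"translation":[60,-220,-30],"rotation":[0,0,0],"fingers":1},{"translation":[75,-275,-50],"rotation":[0,0,0],"fingers":1},{"translation":[90,-330,-80],"rotation":[0,0,0],"fingers":1},{"translation":[105,-380,-120],"rotation":[0,0,0],"fingers":1},{"translation":[105,-397,-150],"rotation":[0,0,0],"fingers":1},{"translation":[105,-397,-160],"rotation":[0,0,0],"fingers":1},{"translation":[105,-397,-160],"rotation":[0,0,0],"fingers":1},{"translation":[105,-397,-160],"rotation":[0,0,0],"fingers":1}]}}

```text
clock: 31.25
tcp_pos: [610.0, -377.9, 116.1]
ee_rot: [-1.572, -0.001, 0.167]
wrist_force: [0.0, -0.7, 0.9]
grip_width: 0.997
```

```bash
python3 - <<'E'
from h import *
im,d=grab('wrist'); print(tool()[:3,3]); domes('wrist',0)
E
```

```text
[ 610.09009203 -378.17138476  116.48196992]
wrist [ 609.8 -378.8] r 29.5 z 34.4 px [281 171  85  83]
```

Emit:
{"op": "play_rows", "data": {"motion": [{"translation":[0,-1,-45],"rotation":[0,0,0],"fingers":1},{"translation":[0,-1,-75],"rotation":[0,0,0],"fingers":1},{"translation":[0,-1,-82],"rotation":[0,0,0],"fingers":0.8},{"translation":[0,-1,-82],"rotation":[0,0,0],"fingers":0.1},{"translation":[0,-1,-82],"rotation":[0,0,0],"fingers":0},{"translation":[0,-1,-82],"rotation":[0,0,0],"fingers":0},{"translation":[0,-1,-82],"rotation":[0,0,0],"fingers":0},{"translation":[0,-1,-82],"rotation":[0,0,0],"fingers":0},{"translation":[0,-1,-40],"rotation":[0,0,0],"fingers":0},{"translation":[0,10,20],"rotation":[0,0,0],"fingers":0},{"translation":[0,20,60],"rotation":[0,0,0],"fingers":0},{"translation":[0,20,60],"rotation":[0,0,0],"fingers":0}]}}

```text
clock: 32.8
tcp_pos: [611.2, -359.4, 179.4]
ee_rot: [-1.575, -0.005, 0.167]
wrist_force: [-0.7, -0.3, -1.6]
grip_width: 0.643
```

Emit:
{"op": "play_rows", "data": {"motion": [{"translation":[-20,55,30],"rotation":[0,0,0],"fingers":0},{"translation":[-40,110,60],"rotation":[0,0,0],"fingers":0},{"translation":[-60,165,80],"rotation":[0,0,0],"fingers":0},{"translation":[-80,220,100],"rotation":[0,0,0],"fingers":0},{"translation":[-100,275,105],"rotation":[0,0,0],"fingers":0},{"translation":[-108,330,105],"rotation":[0,0,0],"fingers":0},{"translation":[-108,385,105],"rotation":[0,0,0],"fingers":0},{"translation":[-108,405,105],"rotation":[0,0,0],"fingers":0},{"translation":[-108,405,105],"rotation":[0,0,0],"fingers":0},{"translation":[-108,405,105],"rotation":[0,0,0],"fingers":0}]}}

```text
clock: 34.05
tcp_pos: [500.9, 45.4, 279.1]
ee_rot: [-1.571, 0.001, 0.166]
wrist_force: [0.0, -0.6, -0.9]
grip_width: 0.641
```

```bash
sed -i 's/^REL\[:3,3\].*$//' h.py; python3 - <<'E'
from h import *
im,d=grab('wrist'); print(tool()[:3,3],state()['grip_width']); domes('wrist',6,28,amin=100); domes('wrist',40,amin=200); brim()
E
```

```text
[501.03518013  45.15573629 279.25302336] 0.6439734990000135
wrist [576.5 119.9] r 19.9 z 78.1 px [392  98  42  41]
wrist [495.9 107.6] r 16.2 z 74.2 px [313 100  33  35]
wrist [503.   59.3] r 29.2 z 74.4 px [299 137  59  57]
brim (array([-0.68269105,  0.01432397]), np.float64(29.91476018758433)) zc -0.08 topy 0.2 96
```

Emit:
{"op": "play_rows", "data": {"motion": [{"translation":[-6,55,-30],"rotation":[0,0,0],"fingers":0},{"translation":[-11.9,111.3,-60],"rotation":[0,0,0],"fingers":0},{"translation":[-11.9,111.3,-110],"rotation":[0,0,0],"fingers":0},{"translation":[-11.9,111.3,-160],"rotation":[0,0,0],"fingers":0},{"translation":[-11.9,111.3,-190],"rotation":[0,0,0],"fingers":0},{"translation":[-11.9,111.3,-199],"rotation":[0,0,0],"fingers":0},{"translation":[-11.9,111.3,-199],"rotation":[0,0,0],"fingers":0},{"translation":[-11.9,111.3,-199],"rotation":[0,0,0],"fingers":0},{"translation":[-11.9,111.3,-199],"rotation":[0,0,0],"fingers":0}]}}

```text
clock: 35.22
tcp_pos: [490.2, 157.6, 82.0]
ee_rot: [-1.57, -0.002, 0.166]
wrist_force: [0.1, -0.0, -1.1]
grip_width: 0.637
```

Emit:
{"op": "play_rows", "data": {"motion": [{"translation":[-0.2,-0.9,-3],"rotation":[0,0,0],"fingers":0},{"translation":[-0.2,-0.9,-5.5],"rotation":[0,0,0],"fingers":0},{"translation":[-0.2,-0.9,-6.2],"rotation":[0,0,0],"fingers":0},{"translation":[-0.2,-0.9,-6.2],"rotation":[0,0,0],"fingers":0}]}}

```text
clock: 35.72
tcp_pos: [488.9, 156.5, 74.6]
ee_rot: [-1.571, 0.0, 0.166]
wrist_force: [-1.3, 0.9, 0.7]
grip_width: 0.64
```

Emit:
{"op": "play_rows", "data": {"motion": [{"translation":[0,0,0],"rotation":[0,0,0],"fingers":0.4},{"translation":[0,0,0],"rotation":[0,0,0],"fingers":0.5},{"translation":[0,0,0],"rotation":[0,0,0],"fingers":0.5},{"translation":[0,0,40],"rotation":[0,0,0],"fingers":0.5},{"translation":[0,-20,100],"rotation":[0,0,0],"fingers":0.5},{"translation":[0,-60,150],"rotation":[0,0,0],"fingers":0.5},{"translation":[10,-110,200],"rotation":[0,0,0],"fingers":0.5},{"translation":[10,-115,205],"rotation":[0,0,0],"fingers":0.5},{"translation":[10,-115,205],"rotation":[0,0,0],"fingers":0.5},{"translation":[10,-115,205],"rotation":[0,0,0],"fingers":0.5}]}}

```text
clock: 36.98
tcp_pos: [498.1, 42.4, 277.7]
ee_rot: [-1.57, 0.003, 0.166]
wrist_force: [-0.2, 0.4, -0.7]
grip_width: 0.748
```

```bash
python3 - <<'E'
from h import *
im,d=grab('wrist'); print(tool()[:3,3],state()['grip_width']); domes('wrist',40,amin=200)
cv2.imwrite('pics/w7.png',cv2.resize(im[:250,170:490],(800,625))[:600])
E
```

```text
[498.07197654  42.46853967 277.734447  ] 0.7473697395826132
wrist [487.8 157. ] r 29.3 z 74.3 px [303  27  62  67]
wrist [576.5 119.9] r 20.0 z 78.1 px [396  95  43  42]
wrist [496.  107.5] r 16.2 z 74.2 px [317  97  33  36]
wrist [503.   59.1] r 29.3 z 74.4 px [303 135  58  58]
```

View pics/w7.png

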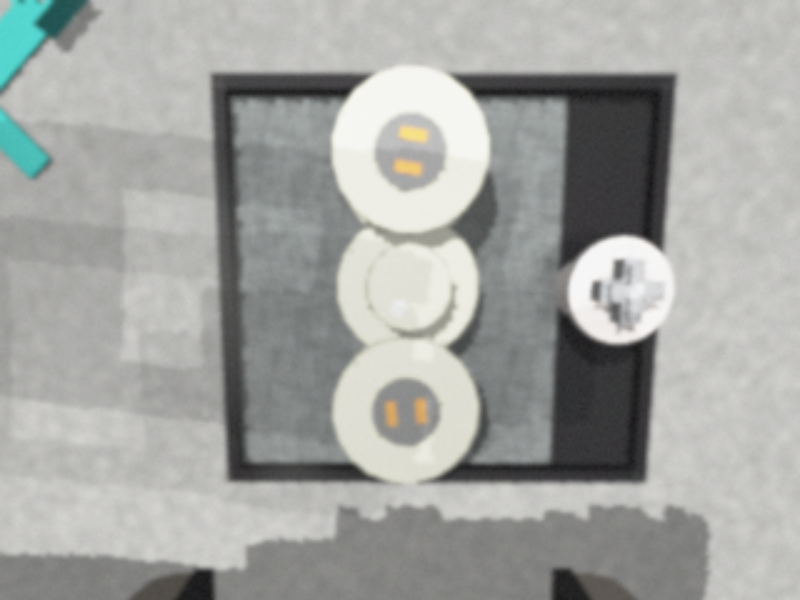

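Emit:
{"op": "play_rows", "data": {"motion": [{"translation":[0,50,20],"rotation":[0,0,0],"fingers":0.5},{"translation":[-5,100,40],"rotation":[0,0,0],"fingers":0.5},{"translation":[-10,150,40],"rotation":[0,0,0],"fingers":0.5},{"translation":[-15,200,40],"rotation":[0,0,0],"fingers":0.5},{"translation":[-15,230,40],"rotation":[0,0,0],"fingers":0.5},{"translation":[-15,230,40],"rotation":[0,0,0],"fingers":0.5},{"translation":[-15,230,40],"rotation":[0,0,0],"fingers":0.5},{"translation":[-15,230,40],"rotation":[0,0,0],"fingers":0.5}]}}

```text
clock: 38.02
tcp_pos: [484.0, 270.7, 319.2]
ee_rot: [-1.571, 0.001, 0.165]
wrist_force: [0.2, 0.6, 0.1]
grip_width: 0.752
```

```bash
python3 - <<'E'
from h import *
im,d=grab('wrist'); print(tool()[:3,3],state()['grip_width'])
cv2.imwrite('pics/w8.png',im)
im,w=cloud('wrist'); z=w[...,2]
m=((z>3)&(z<45)&(w[...,1]>290)).astype(np.uint8)
n,l,st,c=cv2.connectedComponentsWithStats(m)
for k in range(1,n):
    if st[k,4]<300: continue
    p=w[l==k]; print(st[k], p.mean(0).round(1), np.median(p[:,2]), p[:,2].max())
    h=p[p[:,2]>28]
    if len(h)>50: print('  hub',cv2.minAreaRect(h[:,:2].astype(np.float32)),np.median(h[:,2]))
    b=p[p[:,2]<9]
    if len(b)>50: print('  low',cv2.minAreaRect(b[:,:2].astype(np.float32)))
E
```

```text
[484.09843515 270.67238781 319.41987944] 0.7461218929348319
[ 282    3  101  110 3374] [478.9 412.5  10.4] 5.414003028967073 38.71549111094356
  hub ((505.56597900390625, 363.0859069824219), (34.153076171875, 34.00746154785156), 28.572025299072266) 36.139519509063575
  low ((486.8885192871094, 397.5400085449219), (125.44580841064453, 105.5721664428711), 28.73036766052246)
[   0   28  127   83 3518] [140.8 330.7  15.9] 6.937278779413504 39.105034695845234
  hub ((112.74979400634766, 347.4931335449219), (35.397247314453125, 36.27737808227539), 43.83451843261719) 35.668368894719436
  low ((154.17637634277344, 323.0022888183594), (63.659645080566406, 125.63188934326172), 70.6343765258789)
[ 168   92   45   37 1323] [314.4 312.4  36.5] 40.65220205726456 44.48462538641513
  hub ((310.3405456542969, 311.51220703125), (42.25859069824219, 42.84125900268555), 53.739925384521484) 41.58050065417763
[ 427  102   79   74 1490] [666.3 338.4  10.1] 4.589943082214148 27.722499742670436
  low ((668.3931884765625, 341.1891174316406), (78.36955261230469, 90.3246078491211), 70.40383911132812)
[617 129  23  75 890] [884.  322.1  17.3] 17.281652655778174 31.438390862416725
  hub ((889.2353515625, 304.3710021972656), (7.9170613288879395, 28.611135482788086), 5.617934226989746) 28.93288815229141
  low ((883.4588012695312, 336.5449523925781), (3.6477253437042236, 92.51177978515625), 2.7114779949188232)
```

View pics/w8.png

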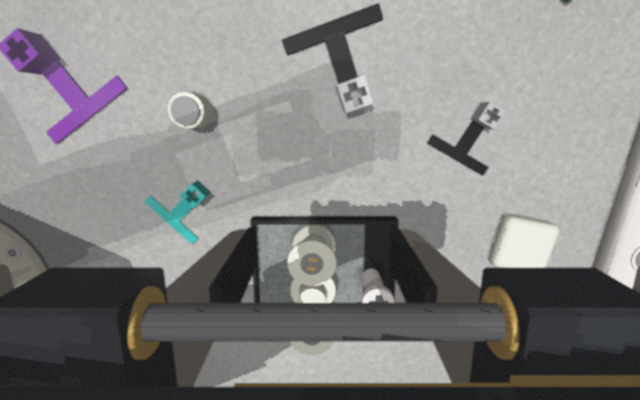

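Emit:
{"op": "play_rows", "data": {"motion": [{"translation":[5,20,-20],"rotation":[0,0,-0.17],"fingers":0.5},{"translation":[10,40,-40],"rotation":[0,0,-0.34],"fingers":0.5},{"translation":[15,60,-60],"rotation":[0,0,-0.51],"fingers":0.5},{"translation":[20,80,-80],"rotation":[0,0,-0.68],"fingers":0.5},{"translation":[22,92.5,-120],"rotation":[0,0,-0.85],"fingers":0.5},{"translation":[22,92.5,-150],"rotation":[0,0,-1.02],"fingers":0.5},{"translation":[22,92.5,-170],"rotation":[0,0,-1.19],"fingers":0.5},{"translation":[22,92.5,-170],"rotation":[0,0,-1.235],"fingers":0.5},{"translation":[22,92.5,-170],"rotation":[0,0,-1.235],"fingers":0.5},{"translation":[22,92.5,-170],"rotation":[0,0,-1.235],"fingers":0.5}]}}

```text
clock: 39.33
tcp_pos: [506.5, 363.7, 150.1]
ee_rot: [-1.57, 0.0, -1.069]
wrist_force: [0.2, -0.3, 0.3]
grip_width: 0.748
```

```bash
python3 - <<'E'
from h import *
s=state();print(s['tcp_pos'],s['ee_rot'],s['joints'])
im,d=grab('wrist'); 
cv2.imwrite('pics/w9.png',im)
im,w=cloud('wrist'); z=w[...,2]
m=((z>30)&(z<42)&(np.hypot(w[...,0]-505,w[...,1]-363)<45)).astype(np.uint8)
h=w[m>0]
print(cv2.minAreaRect(h[:,:2].astype(np.float32)),np.median(h[:,2]),len(h), cv2.boundingRect(m))
m=(z>3)&(z<9)&(np.hypot(w[...,0]-480,w[...,1]-400)<130); print(cv2.minAreaRect(w[m][:,:2].astype(np.float32)))
E
```

```text
[506.54126708 363.74442954 150.05209116] [-1.57007960e+00  7.15023399e-05 -1.06853618e+00] [ 6.20368895e-01  4.37319429e-01  1.70919753e+00 -1.60429905e-05
  9.94355541e-01  1.68891384e+00]
((506.04193115234375, 363.5010070800781), (34.31832504272461, 33.84304428100586), 28.660337448120117) 36.19170619535862 1225 (302, 178, 44, 44)
((462.11993408203125, 409.93316650390625), (130.0838165283203, 123.5877685546875), 1.7061907052993774)
```

View pics/w9.png

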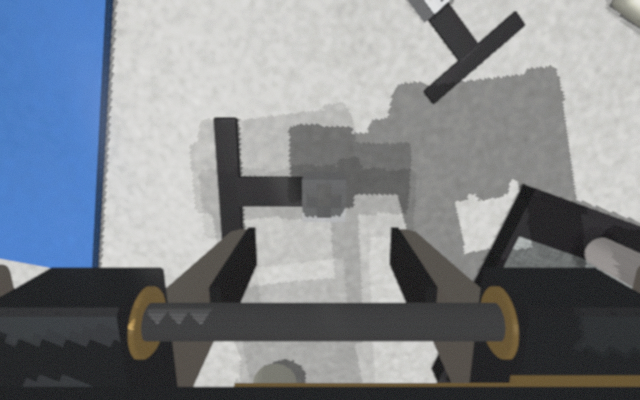

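Emit:
{"op": "play_rows", "data": {"motion": [{"translation":[0,0,-50],"rotation":[0,0,0],"fingers":0.3},{"translation":[0,0,-95],"rotation":[0,0,0],"fingers":0.1},{"translation":[0,0,-115],"rotation":[0,0,0],"fingers":0.1},{"translation":[0,0,-121],"rotation":[0,0,0],"fingers":0.1},{"translation":[0,0,-121],"rotation":[0,0,0],"fingers":0.0},{"translation":[0,0,-121],"rotation":[0,0,0],"fingers":-0.6},{"translation":[0,0,-121],"rotation":[0,0,0],"fingers":-0.6},{"translation":[0,0,-121],"rotation":[0,0,0],"fingers":-0.6},{"translation":[0,0,-121],"rotation":[0,0,0],"fingers":-0.6},{"translation":[0,0,-121],"rotation":[0,0,0],"fingers":-0.6}], "force": 50}}

```text
clock: 40.62
tcp_pos: [507.0, 364.6, 30.1]
ee_rot: [-1.568, 0.0, -1.069]
wrist_force: [0.3, -1.4, 7.8]
grip_width: 0.366
```

Emit:
{"op": "play_rows", "data": {"motion": [{"translation":[0,0,30],"rotation":[0,0,0],"fingers":-0.6},{"translation":[0,0,80],"rotation":[0,0,0],"fingers":-0.6},{"translation":[0,0,130],"rotation":[0,0,0],"fingers":-0.6},{"translation":[0,0,180],"rotation":[0,0,0],"fingers":-0.6},{"translation":[0,0,200],"rotation":[0,0,0],"fingers":-0.6},{"translation":[0,0,200],"rotation":[0,0,0],"fingers":-0.6}]}}

```text
clock: 41.38
tcp_pos: [506.7, 364.5, 230.5]
ee_rot: [-1.567, 0.0, -1.069]
wrist_force: [-0.3, -0.9, -2.0]
grip_width: 0.37
```

Emit:
{"op": "play_rows", "data": {"motion": [{"translation":[10,-35,10],"rotation":[0,0,0.16],"fingers":-0.6},{"translation":[20,-75,20],"rotation":[0,0,0.32],"fingers":-0.6},{"translation":[30,-115,30],"rotation":[0,0,0.48],"fingers":-0.6},{"translation":[40,-155,30],"rotation":[0,0,0.64],"fingers":-0.6},{"translation":[50,-195,30],"rotation":[0,0,0.8],"fingers":-0.6},{"translation":[60,-235,30],"rotation":[0,0,0.96],"fingers":-0.6},{"translation":[65,-275,30],"rotation":[0,0,1.12],"fingers":-0.6},{"translation":[65,-314,30],"rotation":[0,0,1.233],"fingers":-0.6},{"translation":[65,-314,30],"rotation":[0,0,1.233],"fingers":-0.6},{"translation":[65,-314,30],"rotation":[0,0,1.233],"fingers":-0.6},{"translation":[65,-314,30],"rotation":[0,0,1.233],"fingers":-0.6}]}}

```text
clock: 42.75
tcp_pos: [570.8, 51.0, 258.0]
ee_rot: [-1.57, 0.001, 0.164]
wrist_force: [-0.4, -0.2, -2.3]
grip_width: 0.368
```

```bash
python3 - <<'E'
from h import *
s=state();print(s['tcp_pos'],s['ee_rot'],s['grip_width'])
im,d=grab('wrist'); 
cv2.imwrite('pics/w10.png',cv2.resize(im[:320],(800,400)))
domes('wrist',40,amin=200)
im,t=held()
m=(abs(t[...,0])<16)&(t[...,1]>-16)&(t[...,1]<0)&(abs(t[...,2])<40)
h=t[m]; print('hub top y',np.median(h[:,1]),'z range',np.percentile(h[:,2],[0.5,99.5]))
P=np.argwhere(m)[:,::-1]
for u in range(P[:,0].min(),P[:,0].max()+1,6):
    q=P[P[:,0]==u]; a=t[q[:,1].min(),u]; print(u,a.round(1))
a=(abs(t[...,1]-27)<6)&(t[...,0]<-30)&(t[...,0]>-120)&(abs(t[...,2])<80); q=t[a]; print('bar',cv2.minAreaRect(q[:,[0,2]].astype(np.float32)),np.median(q[:,1]))
A=np.c_[q[:,0],q[:,2],np.ones(len(q))]; print('tilt',np.linalg.lstsq(A,q[:,1],rcond=None)[0])
E
```

```text
[570.82214358  50.96103249 258.01017267] [-1.57044820e+00  8.46211376e-04  1.64179874e-01] 0.3681490215266241
wrist [488.4 157. ] r 29.5 z 74.4 px [219  17  67  72]
wrist [577.4 120. ] r 19.5 z 78.2 px [322  90  43  45]
wrist [497.  107.8] r 16.6 z 74.2 px [237  92  37  38]
wrist [503.6  59.2] r 29.4 z 74.4 px [225 132  63  62]
hub top y -6.03194108343402 z range [-18.34306384  15.79078494]
288 [-16.   -2.7  15.5]
294 [-13.4  -1.7  15.6]
300 [-10.8  -0.4  15.6]
306 [-8.  -1.3 15.4]
312 [-5.4 -0.3 15.6]
318 [-2.6 -1.  15.8]
324 [ 0.1 -0.2 15.1]
330 [ 2.8 -0.5 15.6]
336 [ 5.4 -1.8 15.6]
342 [ 8.1 -1.5 15.5]
348 [10.8 -2.1 15.7]
354 [13.6 -1.3 15.5]
360 [15.7 -6.6 15.9]
bar ((-61.389404296875, 22.39177894592285), (62.6515007019043, 77.88140869140625), 0.14834776520729065) 24.936177743911514
tilt [4.42828994e-03 7.89891275e-03 2.52046891e+01]
```

View pics/w10.png

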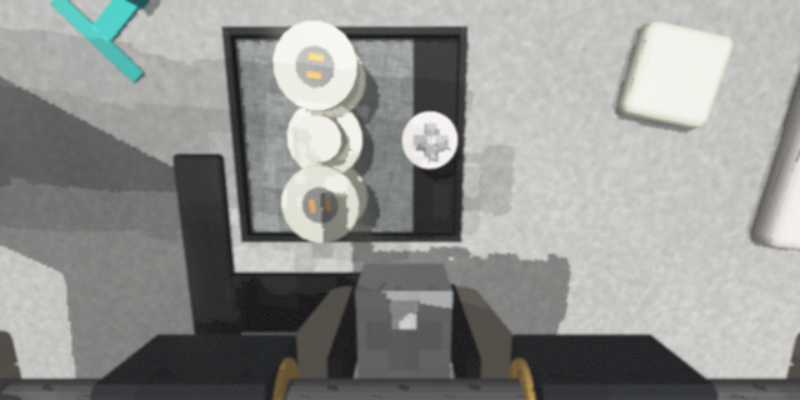

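```bash
python3 - <<'E'
from h import *
im,w=cloud('wrist'); z=w[...,2]
m=((z>92)&(z<106)&(np.hypot(w[...,0]-577,w[...,1]-120)<16)); p=w[m]; print(len(p),np.median(p,axis=0))
t=p[p[:,2]>97.5]; print(len(t),cv2.minAreaRect(t[:,:2].astype(np.float32)), (t.max(0)+t.min(0))/2)
E
```

```text
429 [577.20264305 120.16651483  99.01824157]
234 ((577.2959594726562, 120.98181915283203), (17.294544219970703, 17.496307373046875), 55.42477798461914) [577.45211577 119.71419386  99.95446771]
```

Emit:
{"op": "play_rows", "data": {"motion": [{"translation":[3,35,-10],"rotation":[0,0,0],"fingers":-0.6},{"translation":[6.8,70.5,-30],"rotation":[0,0,0],"fingers":-0.6},{"translation":[6.8,70.5,-70],"rotation":[0,0,0],"fingers":-0.6},{"translation":[6.8,70.5,-105],"rotation":[0,0,0],"fingers":-0.6},{"translation":[6.8,70.5,-121],"rotation":[0,0,0],"fingers":-0.6},{"translation":[6.8,70.5,-121],"rotation":[0,0,0],"fingers":-0.6},{"translation":[6.8,70.5,-121],"rotation":[0,0,0],"fingers":-0.6},{"translation":[6.8,70.5,-121],"rotation":[0,0,0],"fingers":-0.6}]}}

```text
clock: 43.8
tcp_pos: [578.8, 120.7, 139.0]
ee_rot: [-1.571, -0.002, 0.164]
wrist_force: [0.2, -1.0, -2.3]
grip_width: 0.371
```

Emit:
{"op": "play_rows", "data": {"motion": [{"translation":[-0.5,0.6,-2],"rotation":[0,0,0],"fingers":-0.6},{"translation":[-0.5,0.6,-5],"rotation":[0,0,0],"fingers":-0.6},{"translation":[-0.5,0.6,-7.5],"rotation":[0,0,0],"fingers":-0.6},{"translation":[-0.5,0.6,-7.5],"rotation":[0,0,0],"fingers":-0.6},{"translation":[-0.5,0.6,-7.5],"rotation":[0,0,0],"fingers":-0.6}]}}

```text
clock: 44.42
tcp_pos: [577.4, 121.1, 130.1]
ee_rot: [-1.571, 0.0, 0.164]
wrist_force: [0.2, -0.1, -2.4]
grip_width: 0.367
```

```bash
python3 - <<'E'
from h import *
im,d=grab('wrist'); print(state()['tcp_pos'],state()['wrist_force'])
cv2.imwrite('pics/w11.png',cv2.resize(im[200:320,240:400],(800,600),interpolation=cv2.INTER_CUBIC))
E
```

```text
[577.42246049 121.13485779 130.09252116] [-0.27534487 -0.32133509 -3.08198531]
```

View pics/w11.png

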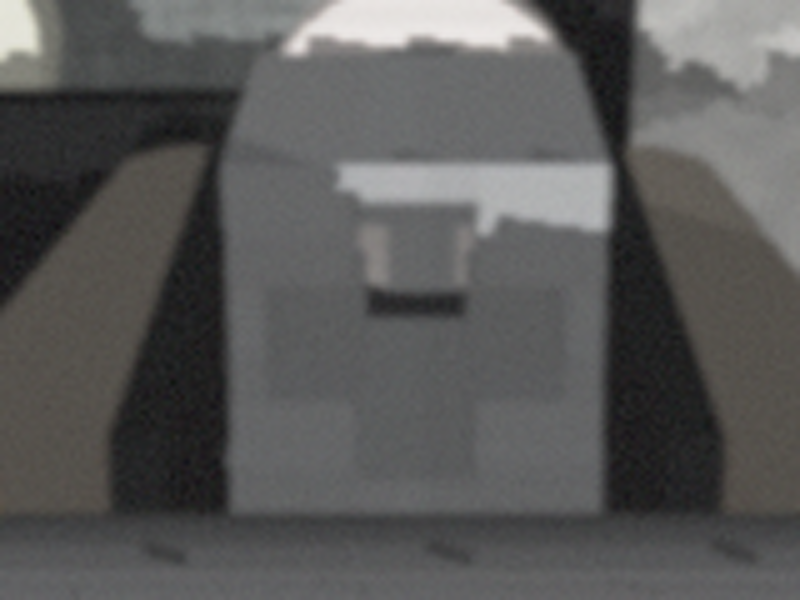

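Emit:
{"op": "play_rows", "data": {"motion": [{"translation":[0.3,0,-2],"rotation":[0,0,0],"fingers":-0.6},{"translation":[0.3,0,-4],"rotation":[0,0,0],"fingers":-0.6},{"translation":[0.3,0,-6],"rotation":[0,0,0],"fingers":-0.6},{"translation":[0.3,0,-8],"rotation":[0,0,0],"fingers":-0.6},{"translation":[0.3,0,-8],"rotation":[0,0,0],"fingers":-0.6}]}}

```text
clock: 45.1
tcp_pos: [577.6, 121.1, 121.9]
ee_rot: [-1.571, 0.0, 0.164]
wrist_force: [-0.2, -0.2, -1.5]
grip_width: 0.365
```

Emit:
{"op": "play_rows", "data": {"motion": [{"translation":[0,0,-3],"rotation":[0,0,0],"fingers":-0.6},{"translation":[0,0,-6],"rotation":[0,0,0],"fingers":-0.6},{"translation":[0,0,-9],"rotation":[0,0,0],"fingers":-0.6},{"translation":[0,0,-11.5],"rotation":[0,0,0],"fingers":-0.6},{"translation":[0,0,-12.5],"rotation":[0,0,0],"fingers":-0.6},{"translation":[0,0,-12.5],"rotation":[0,0,0],"fingers":-0.6}]}}

```text
clock: 45.85
tcp_pos: [577.7, 121.1, 109.5]
ee_rot: [-1.571, 0.0, 0.164]
wrist_force: [-0.0, 0.6, -2.4]
grip_width: 0.361
```

Emit:
{"op": "play_rows", "data": {"motion": [{"translation":[0,0,-1],"rotation":[0,0,0],"fingers":-0.6},{"translation":[0,0,-2],"rotation":[0,0,0],"fingers":-0.6},{"translation":[0,0,-2.5],"rotation":[0,0,0],"fingers":-0.6},{"translation":[0,0,-2.5],"rotation":[0,0,0],"fingers":-0.6}]}}

```text
clock: 46.35
tcp_pos: [577.8, 121.1, 108.0]
ee_rot: [-1.571, -0.0, 0.164]
wrist_force: [-2.8, -1.4, 7.2]
grip_width: 0.366
```

Emit:
{"op": "play_rows", "data": {"motion": [{"translation":[0,0,0.5],"rotation":[0,0,0],"fingers":-0.2},{"translation":[0,0,0.5],"rotation":[0,0,0],"fingers":0.0},{"translation":[0,0,0.5],"rotation":[0,0,0],"fingers":0.0},{"translation":[0,0,0.5],"rotation":[0,0,0],"fingers":0.0},{"translation":[0,0,30],"rotation":[0,0,0],"fingers":0.0},{"translation":[0,-10,80],"rotation":[0,0,0],"fingers":0.2},{"translation":[-10,-50,130],"rotation":[0,0,0],"fingers":0.4},{"translation":[-40,-75,170],"rotation":[0,0,0],"fingers":0.4},{"translation":[-40,-75,170],"rotation":[0,0,0],"fingers":0.4},{"translation":[-40,-75,170],"rotation":[0,0,0],"fingers":0.4},{"translation":[-40,-75,170],"rotation":[0,0,0],"fingers":0.4}]}}

```text
clock: 47.72
tcp_pos: [537.5, 46.6, 275.7]
ee_rot: [-1.57, 0.002, 0.165]
wrist_force: [-0.3, 0.5, 0.3]
grip_width: 0.698
```

```bash
python3 - <<'E'
from h import *
im,d=grab('wrist'); print(state()['tcp_pos'],state()['wrist_force'])
cv2.imwrite('pics/w12.png',cv2.resize(im[:320,120:520],(750,600),interpolation=cv2.INTER_CUBIC))
im,w=cloud('wrist'); z=w[...,2]
h=w[(z>108)&(z<120)&(np.hypot(w[...,0]-577,w[...,1]-120)<40)]; print('hubtop',np.median(h[:,2]),cv2.minAreaRect(h[:,:2].astype(np.float32)))
b=w[(z>78.5)&(z<88)&(np.hypot(w[...,0]-497,w[...,1]-107)<72)&(w[...,0]<525)&(im.max(2)<110)]; print('bar',np.median(b[:,2]),cv2.minAreaRect(b[:,:2].astype(np.float32)))
domes('wrist',40,36,amin=100)
E
```

```text
[537.52360205  46.66327661 275.68901225] [-0.81103879  0.52015749  0.04289772]
hubtop 114.13324470332708 ((576.976318359375, 120.13662719726562), (34.33834457397461, 33.81576919555664), 9.298001289367676)
bar 83.19416528360935 ((506.98248291015625, 108.53793334960938), (39.984397888183594, 124.08119201660156), 8.992393493652344)
wrist [487.9 157.5] r 24.9 z 74.2 px [260  24  63  65]
wrist [486.1 105.8] r 7.6 z 74.1 px [276 100   6  25]
wrist [503.4  58.8] r 24.9 z 74.3 px [263 135  59  57]
```

View pics/w12.png

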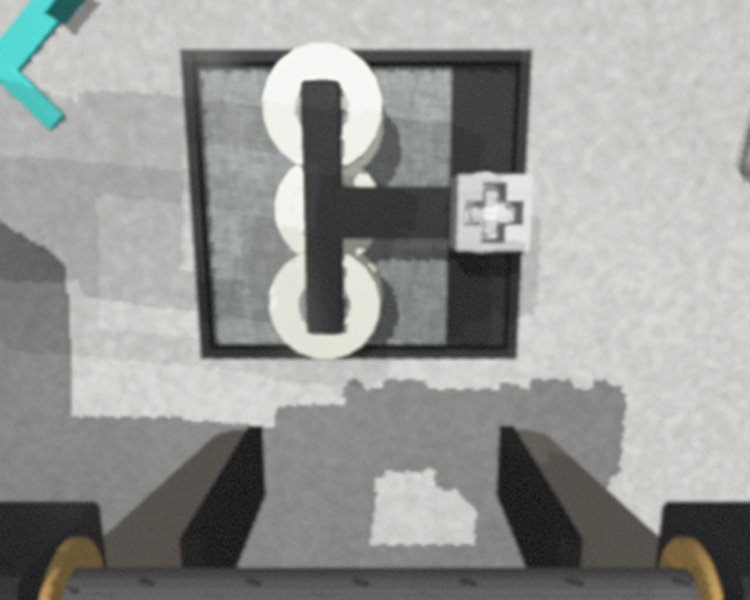

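Hub top is at 114.1 mm (home is 114) and the bar top at 83.2 mm (home is 83). The bar lies along the row at 9°, matching the tray, and the stack is undisturbed at 74 mm.

```bash
python3 -c "
from plant import *
print(job_done())"
```

```text
the job is handed in; nothing more can be done
None
```

All six sensors are packed on the three places and the hold-down clip is fully home. The job was handed in at about 48 s.

**Packing:** The lower row has brim-down sensors on both ends and a crown-down one in the middle. On top of it the brim-down sensor went in the middle first, then crown-down ones on the ends. Each sensor is within about 2 mm of its mark, with tops level at 40 mm and 74 mm.

**Clip:** I used the larger black one, turned to match the tray. It met the shoulder with about 7 N. Its hub top measured 114.1 mm (home is 114) and its bar top 83.2 mm (home is 83). The bar lies along the row at about 9°, matching the tray's 9.3°.

**Failed or disagreeing checks:**
- The wrist-camera, top-camera and arm positions disagreed by about 1 mm.
- One sensor measurement cut off at the picture edge was about 2 mm wrong, so I took it again.
- The upper right-hand sensor sits about 1.3 mm off the one below it but is level.
- I saw no loosened grip and no knocked clip.
- The other desk items were not touched, though I did not measure them again at the end.

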